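Release a lacquered drum shell with the long T-key

ROBOT

A 7-joint arm with a two-finger parallel gripper is mounted at the origin on the work surface. World frame = base frame: x ahead of the robot, y to its left, z up, the work surface at z = 0. Lengths are in m, angles in degrees, forces in N, time in s.
With the tool pointing down it reaches from about 0.425 to 0.875 m from the base axis. Payload 4.7 kg.
Tool frame: the origin (TCP) lies at the very end of the fingers, on their centre line; the grasp point (between the pads) lies 19 mm behind it; z points along the fingers, y is the direction in which the jaws open and shut (so a half turn about z gives the same grasp; the last joint's range is limited). The gripper opens to 87 mm and grips with 3 to 60 N. Pads are 19 mm wide; open, the fingers measure 117 mm over their backs; the gripper's body (75 mm by 190 mm) begins 51 mm behind the grasp point.
Start: joints at [75.636, 18.392, -4.016, 83.108, 1.295, 78.541, -3.26], TCP at [0.17, -0.627, 0.223] pointing down, gripper open.
Joint ranges: [-163.93, 163.93], [-17.29, 119.83], [-79.2, 71.16], [3.27, 140.29], [-89.18, 269.18], [5.43, 117.66], [-154.24, 154.24]. Speed limits (degrees/s): [147.25, 147.25, 180, 180, 180, 180, 180].

INTERFACE

Orientations are given as [roll, pitch, yaw] about the fixed x, y, z axes, in that order (R = Rz(yaw) Ry(pitch) Rx(roll)).
In Python, from cell import monitor, imaging, ticket, spot_in, pinpoint gives the robot as it stands.
- The arm moves only by the tool servo_tool, never from a script. Its argument "targets" is a list of rows, each a list of 5 numbers: the opening in per cent of the stroke, from 0 (shut) to 100 (fully open), then the shift along the tool's x, y, z in m, then the turn about the tool's z in rad. In form: [[grip, dx, dy, dz, turn], ...]. A call has 1 to 5 rows; each row is the pose to reach, as a shift and turn from the pose commanded when the call began, along the tool's axes at that moment; what a row does not reach only later rows make up. A row lasts 1/8 s, in which the tool goes at most 62.5 mm and 10.7 degrees, less where a joint would pass 70% of its speed; a pose out of reach is approached as far as the arm can. A call with a gripper value outside its range is refused whole. The fingers move at their own pace and stop on an object; "grip_force" is the grip in N (left out, the last holds). Time passes only in rows, so rows that repeat a pose let the fingers close. It gives the time, the measured TCP pose, the force and the opening at its end, in the units of the state.
- monitor.get_obs(): the state, without advancing time (a new reading comes with each control period).
- imaging.read_camera(name): name is "scene" or "top" or "wrist"; returns a dict with "frame" (420x560x3 uint8, blue, green, red), "depth" (420x560 float32, m along the optical axis (not along the pixel's ray), 0 where there is no reading), "K" (3x3 intrinsics, pixels), "world_from_camera" (4x4, takes a point from camera to world coordinates). Camera axes: x right, y down, z forward; pixel columns grow to the right and rows downward; lengths in m; the calibration is good to about 2 mm. A picture is of the moment at which its call begins.
- ticket.sign_off(): hands the job in, once; it reports no verdict.
Trained networks look in the newest picture that a camera, given by its name, has taken for a name from the list of things; names that differ only in an ending like _2 or _b are one class to them, and where a whole thing is asked for, a point or a joint stands for the part that bears it (a point fixed in the world has none). Each returns a list of dicts, best first, with "confidence" (0 to 1); they miss things now and then, are a little off and sometimes report something else, mostly with a low value. They report only what shows in the picture. A call takes as long as a camera call.
- spot_in(camera, label): "at" ([column, row] in pixels, amid what is visible of it).
- pinpoint(camera, label): "at" ([column, row] in pixels: a listed point, or the origin of a listed thing).
The state is a dict: "time_s": time; "qpos": joint angles; "joint_velocities": joint speeds; "effort": joint torques, N m; "tool_pos": TCP position; "tool_rot": TCP orientation; "force": force on the tool from outside, world axes, zero at the start; "wrist_torque": the same for the moment, N m; "grip_width": finger opening in m.
Only numpy, scipy, OpenCV 4.12 (cv2) and the standard library are available. Lean on these libraries where they do the work, as an engineer would, in place of code of your own. Each camera call takes 0.05 s, during which the arm holds its last target.

TASK

The red drum shell on the leaning paint stand is finished and has to be released: take the yellow-handled T-key from the sloping tool rest, lower it down the stand's centre sleeve until it is fully home on the square stem at the bottom, and with the key turn the stem anticlockwise (seen from the handle) as far as its stop, so that the three jaws let go. Then draw the key out and lay it gently back in the empty groove of the tool rest, handle uppermost and tube end standing on the foot ledge, and let go of it. The lacquer is still tacky, so nothing may touch the shell, and leave the brush, the awl, the small drum and the paint tin as they stand.

Things in the scene. Friction and masses are not known exactly. Their poses are not given: they have to be found in the camera images.
- key: T-key, 0.3 kg: open square tube, 20 mm outside, 14 inside, 152 long, with a yellow flat-sided cross handle 110 (x) by 22 (y) by 24 (z) mm. Origin: centre of the open end; z up the tube, handle centre at z = 164 mm; tube flats square to x and y. Starts in a groove of the tool rest, handle up and overhanging the board's top, its 22 mm thickness level across the grooves. Centre of mass at z = 133.
- key_handle (a point): centre of the T-key's cross handle, the place to grip; axes as key
- cam (a joint): turn of the square stem: 0 = jaws out, gripping the shell; 1.6 rad = stop, jaws drawn in. Grows anticlockwise seen from the sleeve's mouth; starts at 0 to 0.45. Held by friction, turned by about 0.15 Nm. It moves only the stem, the toothed plate with a yellow index bar at its foot (seen beside the sleeve) and the jaws.
- stem_top (a point): centre of the top of the brass stem deep in the sleeve. The stem is 12 mm square and 26 mm high, its top 5 mm tapered to 7 mm square. z runs up the sleeve's axis; x, y are square to the stem's flats and turn with it; the yellow index bar on the plate points along x.
- stem_foot (a point): foot of the stem on the sleeve's axis, 26 mm below stem_top, same axes. The key's open end stands on the plate here when fully home; it then fits with 1 mm play each side, so it turns up to 0.19 rad before it drives the stem.
- sleeve_mouth (a point): centre of the sleeve's open mouth (brass collar, 54 mm outside). z points out along its axis, which leans 0.38 to 0.56 rad from vertical, roughly towards the robot, and stays put; y is level. Round bore 36 mm wide, 88 mm down to the stem's top, 114 to its foot. With the key home its handle centre is 50 mm outside the mouth.
- shell: red drum shell, tacky, not to be touched: a ring 190 mm across outside, 8 mm wall, 112 high, coaxial with the sleeve, fixed on the stand. Origin: the stand's tilt pivot, on the sleeve's axis; z along that axis; the ring fills z = 28 to 140 mm, the sleeve's mouth is at z = 150 mm.
- groove_a (a point): foot of a groove of the fixed sloping tool rest, where the centre of a 20 mm tool's lower end stands on the ledge. z up the groove, leaning 28 degrees from vertical roughly towards the robot; y level across the grooves; x square out of the board. Groove 26 mm wide; board surface x = -10, ribs up to x = 6, top of board z = 119, ledge out to x = 24 mm. Rest 216 mm wide.
- groove_b (a point): the same for the middle groove, 66 mm from groove_a along y
- groove_c (a point): the same for the third groove, 132 mm from groove_a along y
- brush: round lacquer brush, 20 mm thick, 165 long, bristles up, in another groove of the rest; origin at the centre of its lower end, z up along it
- awl: wooden-handled awl, 20 mm thick, 135 long, handle up, in the remaining groove; origin at the centre of its lower end, z up along it
- drum: small finished red drum with cream skins, 100 mm across, 60 high, standing on the bench; origin at the centre of its underside, z up
- tin: closed tin of red lacquer, 86 mm across, 96 high, standing on the bench; origin at the centre of its underside, z up

How it is judged:
By the outcome, as a careful person would: the job done as asked, in the order asked, and still so for the second after the job is handed in, with the robot touching nothing.
It also fails if it takes over 72 s, if anything falls off the work surface, if the arm or the gripper's body presses on something with over 40 N, if the wrist force passes 120 N, or if a joint passes its speed limit or range.

## Working session

There is one attempt and no reset: what is moved stays moved. The work goes in short steps, Python scripts to look and compute and a tool call to move; the robot and the scene stay as the last step left them, time stands still between calls to the robot, and variables do not carry over. Pictures are saved under pics/ and viewed, and the job is handed in when it is done.

Besides the shell and the picture viewer there is one more tool, called after "Call:" as name(argument=value, ...) on one line, values as JSON. servo_tool: Moves the arm, as the interface text tells. Its arguments: {"type":"object","properties":{"targets":{"type":"array","items":{"type":"array","items":{"type":"number"}}},"grip_force":{"type":"number"}},"required":["targets"]}

```bash
ls; mkdir -p pics
cat > h.py <<'E'
import numpy as np, cv2
from cell import monitor, imaging, ticket, spot_in, pinpoint
from scipy.spatial.transform import Rotation as Rn
def snap(cam,name=None):
    d=imaging.read_camera(cam)
    if name: cv2.imwrite(f'pics/{name}.png',d['frame'])
    return d
def w(d,px,z=None):
    u,v=px; 
    if z is None:
        dd=d['depth'][int(v)-1:int(v)+2,int(u)-1:int(u)+2]; dd=dd[dd>0]; z=np.median(dd) if len(dd) else np.nan
    p=np.linalg.inv(d['K'])@[u,v,1]*z
    return (d['world_from_camera']@np.r_[p,1])[:3]
def proj(d,P):
    P=np.atleast_2d(P); T=np.linalg.inv(d['world_from_camera'])
    q=(T[:3,:3]@P.T).T+T[:3,3]; q=(d['K']@q.T).T
    return q[:,:2]/q[:,2:]
def ray(d,px):
    T=d['world_from_camera']; v=T[:3,:3]@(np.linalg.inv(d['K'])@[px[0],px[1],1]); return T[:3,3],v/np.linalg.norm(v)
def tri(rays):
    A=np.zeros((3,3));b=np.zeros(3)
    for o,v in rays:
        M=np.eye(3)-np.outer(v,v);A+=M;b+=M@o
    p=np.linalg.solve(A,b); return p,[np.linalg.norm((np.eye(3)-np.outer(v,v))@(p-o)) for o,v in rays]
def st():
    o=monitor.get_obs(); print('t',o['time_s'],'q',np.round(o['qpos'],1),'p',np.round(o['tool_pos'],4),'r',np.round(o['tool_rot'],2),'f',np.round(o['force'],2),'g',o['grip_width']); return o
E
cat > a.py <<'E'
from h import *
np.set_printoptions(precision=4,suppress=True)
st()
for c in ['scene','top','wrist']:
    d=snap(c,c+'0'); print(c,d['world_from_camera'].round(3).tolist(),d['K'][0,0])
    if c=='wrist': continue
    for l in ['key_handle','key','stem_top','stem_foot','sleeve_mouth','shell','groove_a','brush','awl','drum','tin']:
        for r in pinpoint(c,l)[:4]:
            print(c,l,np.round(r['at'],1),round(r['confidence'],2),w(d,r['at']))
st()
E
python3 a.py
```

```text
pics
t 0.0 q [75.6 18.4 -4.  83.2  1.3 78.5 -3.3] p [ 0.1699 -0.6268  0.2215] r [-179.89    0.01   15.17] f [ 0.41 -0.64 -0.98] g 0.08700147857273736
scene [[-0.656, 0.522, -0.546, 1.15], [0.755, 0.45, -0.477, 0.468], [-0.004, -0.725, -0.689, 0.777], [0.0, 0.0, 0.0, 1.0]] 500.7612562609712
scene key_handle [352.2 244.2] 0.9 [0.6907 0.1911 0.204 ]
scene key_handle [206.6 191.1] 0.27 [ 0.6932 -0.1573  0.1159]
scene key [325.8 329.8] 0.7 [0.7558 0.1987 0.0504]
scene sleeve_mouth [228.5 126.5] 0.59 [ 0.5648 -0.2202  0.1766]
scene shell [205.6 190.4] 0.87 [ 0.694  -0.1592  0.1172]
scene shell [261.  275.6] 0.24 [0.7467 0.04   0.0582]
scene groove_a [399.3 364.9] 0.86 [0.7217 0.3243 0.0352]
scene groove_a [324.9 327.4] 0.71 [0.7543 0.1955 0.0527]
scene groove_a [359.5 349.1] 0.65 [0.7446 0.2608 0.043 ]
scene brush [353.7 347. ] 0.84 [0.7459 0.2503 0.0398]
scene brush [258.7 274.2] 0.59 [0.7477 0.0352 0.0593]
scene awl [394.1 368.7] 0.89 [0.736  0.3226 0.0406]
scene drum [261.7 275.3] 0.64 [0.7456 0.0408 0.0586]
scene tin [340.6 204.8] 0.63 [0.4767 0.0214 0.0347]
top [[-0.095, -0.973, 0.209
[... 611 characters left out ...]
]
top groove_a [196.1 184.2] 0.6 [0.7051 0.176  0.2093]
top brush [150.8 200.5] 0.72 [0.7224 0.3231 0.0389]
top brush [173.2 193.1] 0.64 [0.7252 0.2549 0.0805]
top awl [150.2 196.6] 0.62 [0.733  0.3241 0.0393]
top drum [271.8 195.4] 0.82 [0.7003 0.006  0.0606]
top drum [197.1 184.1] 0.46 [0.7061 0.1742 0.2062]
top tin [285.7 299.8] 0.93 [ 0.4335 -0.0021  0.0956]
top tin [148.9 199.2] 0.32 [0.7268 0.3282 0.0376]
wrist [[0.262, -0.936, -0.233, 0.234], [-0.965, -0.254, -0.064, -0.611], [0.001, 0.242, -0.97, 0.384], [0.0, 0.0, 0.0, 1.0]] 334.85073844980553
t 1.25 q [75.6 18.4 -4.  83.1  1.3 78.5 -3.3] p [ 0.1701 -0.6274  0.2226] r [179.99   0.    15.17] f [ 0.41 -0.45 -0.4 ] g 0.0867777933763718
```

View pics/scene0.png

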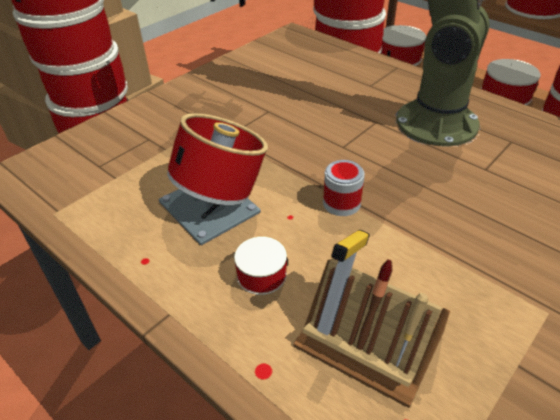

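View pics/top0.png

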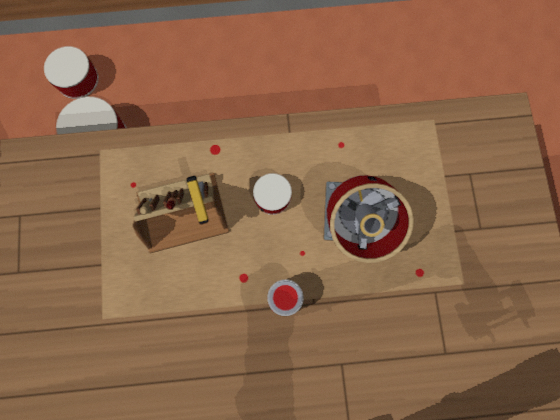

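Run:
```python
import cv2
a=cv2.imread('pics/top0.png')
l=cv2.resize(a[160:270,120:240],None,fx=4,fy=4,interpolation=cv2.INTER_CUBIC)
r=cv2.resize(a[165:275,310:425],None,fx=4,fy=4,interpolation=cv2.INTER_CUBIC)
import numpy as np
cv2.imwrite('pics/z0.png',np.hstack([l[:440,:400],r[:440,:400]]))
```

```text
(no output)
```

View pics/z0.png

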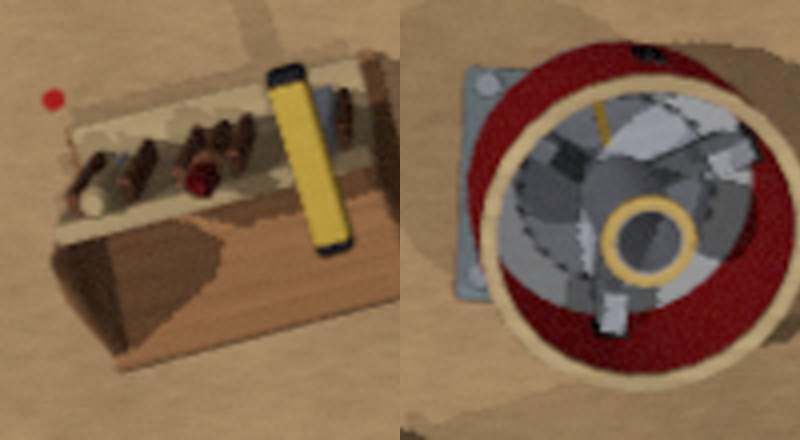

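```bash
cat > fit.py <<'E'
from h import *
from scipy.optimize import least_squares
np.set_printoptions(precision=4,suppress=True)
def cloud(d,mask):
    v,u=np.nonzero(mask&(d['depth']>0)); z=d['depth'][v,u]
    P=(np.linalg.inv(d['K'])@np.c_[u,v,np.ones(len(u))].T*z).T
    T=d['world_from_camera']; return P@T[:3,:3].T+T[:3,3],u,v
d=snap('top')
np.savez('top.npz',**d)
hsv=cv2.cvtColor(d['frame'],cv2.COLOR_BGR2HSV)
m=np.zeros((420,560),bool); m[165:275,310:425]=1
P,u,v=cloud(d,m)
# candidate: points with z above 0.10
def res(p,Q):
    c=p[:3]; L,a=p[3:5]; n=np.array([np.sin(L)*np.cos(a),np.sin(L)*np.sin(a),np.cos(L)])
    r=Q-c; h=r@n; rad=np.linalg.norm(r-np.outer(h,n),axis=1)
    return h,rad,n
H=hsv[v,u]
rim=(H[:,0]>10)&(H[:,0]<35)&(H[:,2]>130)&(P[:,2]>0.1)
print(rim.sum())
Q=P[rim]; 
# c = rim centre (z=140 on axis)
p=np.array([0.585,-0.21,0.18,0.47,np.pi+0.3])
def f(p):
    h,rad,n=res(p,Q); return np.r_[h,rad-0.091]*1000
for it in range(4):
    s=least_squares(f,p,loss='soft_l1',f_scale=2); p=s.x
    h,rad,n=res(p,Q); print(p,np.median(abs(h)),np.median(abs(rad-.091)),len(Q))
    h,rad,n=res(p,P[rim]); Q=P[rim][(abs(h)<.008)&(abs(rad-.091)<.01)]
print('n',n,'rim centre',p[:3],'mouth',p[:3]+.01*n,'pivot',p[:3]-.14*n)
M=p[:3]+.01*n
print('proj mouth',proj(d,M),proj(d,M-.114*n))
E
python3 fit.py
```

```text
1200
[ 0.5826 -0.2102  0.1772  0.4754  2.9778] 0.0017404347784206482 0.0028568482933208975 1200
[ 0.5829 -0.2101  0.1766  0.4765  2.9791] 0.001235620878662805 0.002313884208830136 958
[ 0.5829 -0.2101  0.1766  0.4765  2.9791] 0.0012356215996321511 0.0023138843605746903 958
[ 0.5829 -0.2101  0.1766  0.4765  2.9791] 0.0012356215914303176 0.0023138843637043396 958
n [-0.4526  0.0742  0.8886] rim centre [ 0.5829 -0.2101  0.1766] mouth [ 0.5784 -0.2094  0.1855] pivot [ 0.6463 -0.2205  0.0522]
proj mouth [[371.4965 225.1717]] [[363.3786 211.9289]]
```

```bash
cat > fitkey.py <<'E'
from h import *
np.set_printoptions(precision=4,suppress=True)
def cloud(d,mask):
    v,u=np.nonzero(mask&(d['depth']>0)); z=d['depth'][v,u]
    P=(np.linalg.inv(d['K'])@np.c_[u,v,np.ones(len(u))].T*z).T
    T=d['world_from_camera']; return P@T[:3,:3].T+T[:3,3],u,v
def yellow(d,lo=20,hi=35,smin=150):
    h=cv2.cvtColor(d['frame'],cv2.COLOR_BGR2HSV); return (h[...,0]>lo)&(h[...,0]<hi)&(h[...,1]>smin)&(h[...,2]>90)
if __name__=='__main__':
  for c in ['top','scene']:
    d=snap(c); m=yellow(d)
    n,l,s,ce=cv2.connectedComponentsWithStats(m.astype(np.uint8))
    i=1+np.argmax(s[1:,4]); m=l==i; print(c,s[i],ce[i])
    P,u,v=cloud(d,m); md=np.median(P,0); P=P[np.linalg.norm(P-md,axis=1)<.08]
    C=P.mean(0); U,S,V=np.linalg.svd(P-C,full_matrices=False); print('mean',C,'sd',S/np.sqrt(len(P))); print(V)
    t=(P-C)@V[0]; print('extent',t.min(),t.max(), np.percentile(t,[2,98]))
    a=V[0]*np.sign(-V[0][0]); print('azim',np.degrees(np.arctan2(a[1],a[0])),'elev',np.degrees(np.arcsin(a[2])))
E
python3 fitkey.py
```

```text
top [188 180  20  42 400] [197.1725 200.42  ]
mean [0.6717 0.1782 0.1928] sd [0.0275 0.0062 0.0027]
[[-0.8683 -0.1491 -0.473 ]
 [ 0.2457 -0.9578 -0.1491]
 [ 0.4308  0.2457 -0.8684]]
extent -0.04787282203762726 0.048920806868825696 [-0.045   0.0466]
azim -170.256621441556 elev -28.229960525987252
scene [338 230  31  29 435] [354.2207 241.7839]
mean [0.6742 0.1846 0.1917] sd [0.0287 0.0077 0.0037]
[[ 0.87    0.1598  0.4664]
 [-0.1513 -0.8138  0.5611]
 [-0.4692  0.5587  0.6839]]
extent -0.052609399935608356 0.048917512566246206 [-0.0502  0.0464]
azim -169.5921102917199 elev -27.802301041757445
```

Call:
servo_tool(targets=[[55,0.05,-0.028,-0.03,0],[55,0.1,-0.056,-0.06,0],[55,0.153,-0.085,-0.08,0],[55,0.206,-0.114,-0.1,0],[55,0.256,-0.142,-0.137,0]])

```text
time_s: 2.02
tool_pos: [0.3738, -0.4283, 0.3533]
tool_rot: [-179.9, 0.0, 15.2]
force: [1.1, 0.0, -0.3]
grip_width: 0.0501
```

Call:
servo_tool(targets=[[55,0.05,-0.028,0,0],[55,0.1,-0.056,0,0],[55,0.153,-0.085,0,0],[55,0.206,-0.114,0,0],[55,0.256,-0.142,0,0]])

```text
time_s: 2.65
tool_pos: [0.5838, -0.225, 0.3534]
tool_rot: [180.0, -0.0, 15.2]
force: [0.5, -1.4, -0.2]
grip_width: 0.0476
```

Run:
```python
from h import *
np.set_printoptions(precision=4,suppress=True)
st(); d=snap('wrist','wr1'); np.savez('wr1.npz',**d); st()
for l in ['stem_top','stem_foot','sleeve_mouth']:
    for r in pinpoint('wrist',l)[:3]: print(l,np.round(r['at'],1),r['confidence'],w(d,r['at']))
M=np.array([ 0.5784,-0.2094,0.1855]);n=np.array([-0.4526,0.0742,0.8886])
print(proj(d,M),proj(d,M-.114*n))
```

```text
t 2.65 q [ 38.3  15.6 -25.5  73.3   6.6  92.6 -60.8] p [ 0.5838 -0.225   0.3534] r [179.97  -0.03  15.17] f [ 0.46 -1.36 -0.21] g 0.047578126996257145
t 2.7 q [ 37.9  15.8 -25.9  73.2   6.4  92.4 -61. ] p [ 0.5889 -0.2155  0.3525] r [-179.69   -0.32   15.85] f [ 0.78  5.88 -0.26] g 0.04767277346406456
stem_foot [283.6 138.7] 0.67 [ 0.632  -0.219   0.1278]
sleeve_mouth [261.8 191.4] 0.58 [ 0.5725 -0.2103  0.156 ]
sleeve_mouth [143.6  39.9] 0.47 [ 0.7001 -0.0199  0.0583]
[[260.9933 191.4852]] [[281.7263 138.3858]]
```

View pics/wr1.png

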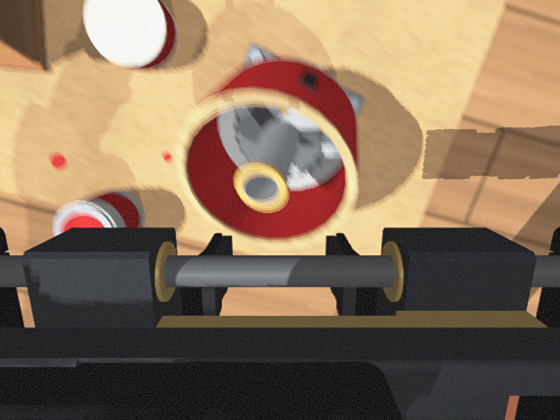

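Call:
servo_tool(targets=[[55,-0.05,0,0,0],[55,-0.1,0,0,0],[55,-0.13,0,0,0],[55,-0.13,0,0,0]])

```text
time_s: 3.35
tool_pos: [0.4538, -0.2639, 0.3542]
tool_rot: [179.8, 0.0, 14.7]
force: [0.1, -1.1, -0.8]
grip_width: 0.0479
```

Run:
```python
from h import *
np.set_printoptions(precision=4,suppress=True)
st(); d=snap('wrist','wr2'); np.savez('wr2.npz',**d); st()
for l in ['stem_top','stem_foot','sleeve_mouth']:
    for r in pinpoint('wrist',l)[:3]: print(l,np.round(r['at'],1),r['confidence'],w(d,r['at']))
M=np.array([ 0.5784,-0.2094,0.1855]);n=np.array([-0.4526,0.0742,0.8886])
print(proj(d,M),proj(d,M-.114*n))
a=d['frame']; p=proj(d,M)[0].astype(int); 
y0=max(0,p[1]-90);x0=p[0]-90
c=a[y0:y0+150,x0:x0+200];cv2.imwrite('pics/z2.png',cv2.resize(c,None,fx=4,fy=4,interpolation=cv2.INTER_CUBIC)); print(x0,y0)
```

```text
t 3.35 q [ 48.5   2.1 -21.9  87.3   0.9  90.6 -48.7] p [ 0.4538 -0.2639  0.3542] r [179.83   0.04  14.72] f [ 0.13 -1.06 -0.82] g 0.04793781758527863
t 3.4 q [ 48.4   2.2 -22.   87.3   0.9  90.6 -48.7] p [ 0.4554 -0.2626  0.354 ] r [179.89  -0.02  14.88] f [ 0.86 -0.1  -0.31] g 0.04773347312927389
stem_top [274.2  26.9] 0.65 [ 0.5949 -0.2243  0.1949]
stem_foot [278.8  20.4] 0.64 [ 0.6066 -0.2255  0.1728]
sleeve_mouth [255.3  45.8] 0.84 [ 0.5875 -0.205   0.1313]
[[253.7459  44.4929]] [[277.2804  19.4693]]
163 0
```

View pics/z2.png

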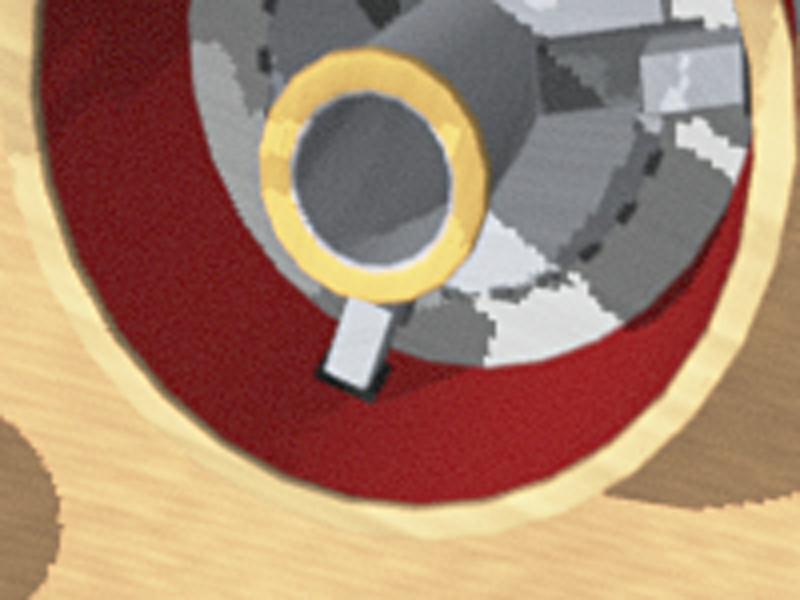

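Run:
```python
from h import *
from fitkey import yellow,cloud
np.set_printoptions(precision=4,suppress=True)
z=np.load('top.npz'); d={k:z[k] for k in z.files}
M=np.array([ 0.5784,-0.2094,0.1855]);n=np.array([-0.4526,0.0742,0.8886]);n/=np.linalg.norm(n)
ey=np.cross([0,0,1],n);ey/=np.linalg.norm(ey);ex=np.cross(ey,n)
print('ex',ex,'ey',ey)
m=yellow(d,18,36,110); w_=np.zeros_like(m);w_[186:206,354:367]=1;m&=w_
P,u,v=cloud(d,m); 
for p,a,b in zip(P,u,v):
    F=M-.114*n
    r=p-F; o,vv=ray(d,(a,b)); t=((F-o)@n)/(vv@n); q=o+t*vv-F
    print(a,b,'cloud',(r@[ex,ey,n][0]).round(4),(r@ey).round(4),(r@n).round(4),'plane',(q@ex).round(4),(q@ey).round(4),np.degrees(np.arctan2(q@ey,q@ex)).round(1))
```

```text
ex [-0.8769  0.1438 -0.4587] ey [-0.1618 -0.9868  0.    ]
358 190 cloud -0.0771 -0.0376 0.1054 plane -0.055 -0.0194 -160.5
359 190 cloud -0.056 -0.0176 0.0038 plane -0.0552 -0.017 -162.9
360 190 cloud -0.0551 -0.0144 -0.0008 plane -0.0553 -0.0145 -165.3
359 191 cloud -0.0531 -0.0171 0.0021 plane -0.0526 -0.0167 -162.4
360 191 cloud -0.0534 -0.0148 0.0029 plane -0.0528 -0.0143 -164.9
359 192 cloud -0.05 -0.0164 -0.0004 plane -0.0501 -0.0164 -161.8
360 192 cloud -0.0497 -0.0135 -0.0026 plane -0.0503 -0.014 -164.5
359 193 cloud -0.0482 -0.0166 0.0027 plane -0.0476 -0.0162 -161.2
360 193 cloud -0.0482 -0.0141 0.0021 plane -0.0478 -0.0137 -164.0
359 194 cloud -0.0451 -0.0159 0.0001 plane -0.0451 -0.0159 -160.6
360 194 cloud -0.0451 -0.0133 -0.0008 plane -0.0452 -0.0134 -163.5
359 195 cloud -0.0423 -0.0155 -0.0009 plane -0.0425 -0.0156 -159.8
360 195 cloud -0.043 -0.0134 0.0014 plane -0.0427 -0.0131 -162.9
361 195 cloud -0.0427 -0.0106 -0.0006 plane -0.0429 -0.0107 -166.0
360 196 cloud -0.0398 -0.0126 -0.0017 plane -0.0402 -0.0129 -162.2
361 196 cloud -0.0406 -0.0106 0.0011 plane -0.0403 -0.0104 -165.5
360 197 cloud -0.0377 -0.0127 0.0004 plane -0.0376 -0.0126 -161.5
361 197 cloud -0.0376 -0.0099 -0.001 plane -0.0378 -0.0101 -165.0
360 198 cloud -0.0356 -0.0127 0.0021 plane -0.0351 -0.0123 -160.7
361 198 cloud -0.0352 -0.0098 -0.0004 plane -0.0353 -0.0099 -164.4
360 199 cloud -0.0328 -0.0122 0.0011 plane -0.0325 -0.012 -159.7
361 199 cloud -0.0328 -0.0096 0.0003 plane -0.0327 -0.0096 -163.7
361 200 cloud -0.0297 -0.0089 -0.0021 plane -0.0302 -0.0093 -162.9
```

Call:
servo_tool(targets=[[52,0.035,-0.04,0,0.02],[52,0.07,-0.08,0,0.04],[52,0.105,-0.12,0,0.06],[52,0.14,-0.16,0.01,0.09],[52,0.175,-0.2,0.02,0.09]])

```text
time_s: 4.18
tool_pos: [0.5748, -0.0193, 0.3328]
tool_rot: [-180.0, -0.0, 10.1]
force: [0.8, 0.1, -0.1]
grip_width: 0.0451
```

Run:
```python
from h import *
st()
d=snap('wrist','wr3'); o=st()
```

```text
t 4.175 q [ 30.   10.  -35.4  82.7   5.8  89.1 -85. ] p [ 0.5748 -0.0193  0.3328] r [-1.7998e+02 -3.0000e-02  1.0070e+01] f [ 0.76  0.08 -0.13] g 0.045125179938878476
t 4.225 q [ 29.7  10.2 -35.9  82.7   5.6  89.  -85.2] p [ 0.5758 -0.0099  0.3309] r [-1.7957e+02 -6.0000e-02  1.0700e+01] f [-0.09  5.77 -0.57] g 0.045600414244279575
```

Call:
servo_tool(targets=[[52,0.035,-0.045,0.015,0],[52,0.07,-0.09,0.03,0],[52,0.105,-0.135,0.045,0],[52,0.128,-0.173,0.06,0],[52,0.128,-0.173,0.06,0]])

```text
time_s: 4.85
tool_pos: [0.6682, 0.1769, 0.2699]
tool_rot: [-179.8, 0.3, 10.5]
force: [0.1, 0.1, -0.0]
grip_width: 0.0451
```

Run:
```python
from h import *
from fitkey import yellow,cloud
np.set_printoptions(precision=4,suppress=True)
st()
d=snap('wrist','wr4'); o=st()
m=yellow(d)
n,l,s,ce=cv2.connectedComponentsWithStats(m.astype(np.uint8))
for i in 1+np.argsort(-s[1:,4])[:3]:
    print(s[i],ce[i])
    P,u,v=cloud(d,l==i); 
    if len(P)<50: continue
    C=P.mean(0); U,S,V=np.linalg.svd(P-C,full_matrices=False); print('mean',C,'sd',S/np.sqrt(len(P))); print(V)
    t=(P-C)@V[0]; print('extent',t.min(),t.max())
for l in ['key_handle','key','groove_a']:
    for r in pinpoint('wrist',l)[:3]: print(l,np.round(r['at'],1),r['confidence'],w(d,r['at']))
print(proj(d,[0.677,0.179,0.183]))
```

```text
t 4.85 q [   9.3   27.4  -39.1   70.8   16.6   87.6 -106.8] p [0.6682 0.1769 0.2699] r [-179.75    0.28   10.5 ] f [ 0.13  0.08 -0.01] g 0.045061554502529404
t 4.9 q [   9.4   27.3  -39.    70.7   16.6   87.7 -106.8] p [0.669  0.1738 0.2712] r [-179.9     0.18   10.29] f [-0.05 -1.01 -0.14] g 0.04492055531597751
[ 263  157   33   97 2664] [277.9411 203.6149]
mean [0.6751 0.178  0.1942] sd [0.0277 0.0072 0.0055]
[[-0.8459 -0.1536 -0.5107]
 [-0.5258  0.4003  0.7505]
 [-0.0892 -0.9034  0.4193]]
extent -0.04225942700052103 0.186492280640177
key_handle [277.3 201. ] 0.89 [0.6792 0.1792 0.1974]
key_handle [222.1 107.4] 0.4 [0.7365 0.2512 0.056 ]
key [277.3 108.7] 0.72 [0.7456 0.1925 0.0672]
groove_a [162.1 104.2] 0.96 [0.7276 0.3212 0.0378]
groove_a [278.5 104.6] 0.88 [0.7503 0.1921 0.0584]
groove_a [224.2 104.1] 0.56 [0.7404 0.2511 0.0461]
[[277.1935 199.3988]]
```

View pics/wr4.png

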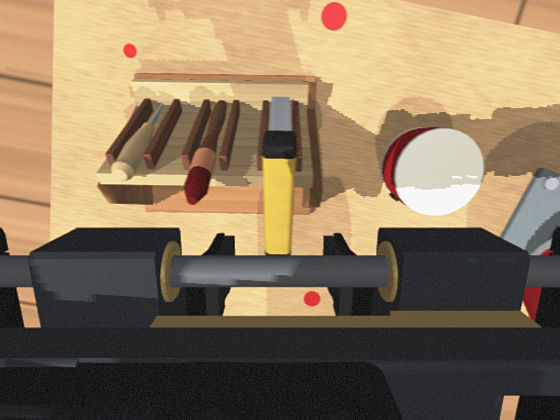

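Call:
servo_tool(targets=[[52,0.008,-0.002,0.03,0],[52,0.008,-0.002,0.06,0],[52,0.008,-0.002,0.08,0],[52,0.008,-0.002,0.08,0],[52,0.008,-0.002,0.08,0]])

```text
time_s: 5.68
tool_pos: [0.6778, 0.1741, 0.1948]
tool_rot: [-180.0, -0.1, 10.0]
force: [-0.2, -0.6, -0.2]
grip_width: 0.0453
```

Run:
```python
from h import *
st()
d=snap('wrist','wr5'); o=st()
print(pinpoint('wrist','key_handle')[:1],proj(d,[0.677,0.179,0.183]))
```

```text
t 5.675 q [   9.5   29.8  -38.2   76.3   18.2   79.9 -108. ] p [0.6778 0.1741 0.1948] r [-1.80e+02 -1.20e-01  9.98e+00] f [-0.19 -0.59 -0.16] g 0.045261936529114
t 5.725 q [   9.5   29.8  -38.2   76.2   18.2   79.9 -108. ] p [0.6779 0.1744 0.195 ] r [-1.7999e+02 -1.5000e-01  1.0000e+01] f [-0.75 -0.33  1.08] g 0.04532453702263452
[{'at': [265.4, 248.9], 'confidence': 0.77}] [[267.85443858 246.74668132]]
```

View pics/wr5.png

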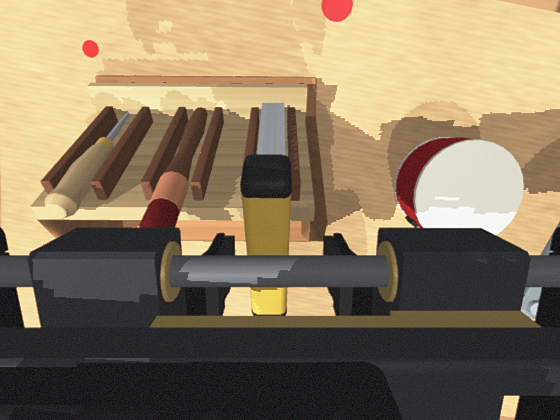

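Call:
servo_tool(grip_force=25, targets=[[52,0,-0.005,0.01,0],[52,0,-0.005,0.022,0],[52,0,-0.005,0.031,0],[52,0,-0.005,0.031,0],[40,0,-0.005,0.031,0]])

```text
time_s: 6.4
tool_pos: [0.6764, 0.1792, 0.1622]
tool_rot: [-180.0, -0.0, 10.0]
force: [-0.1, -0.1, -0.2]
grip_width: 0.0406
```

Call:
servo_tool(targets=[[20,0,0,0,0],[5,0,0,0,0],[5,0,0,0,0],[5,0,0,0,0]])

```text
time_s: 6.9
tool_pos: [0.6764, 0.1794, 0.1626]
tool_rot: [-180.0, -0.0, 10.0]
force: [-0.9, 0.4, 1.7]
grip_width: 0.0217
```

Run:
```python
from h import *
st()
d=snap('wrist','wr6'); d=snap('scene','sc6'); o=st()
```

```text
t 6.9 q [   9.1   30.9  -37.9   78.5   18.9   76.9 -109. ] p [0.6764 0.1794 0.1626] r [-1.800e+02 -4.000e-02  1.002e+01] f [-0.91  0.42  1.73] g 0.021741213463315777
t 7.0 q [   9.1   30.9  -37.9   78.5   18.9   76.9 -109. ] p [0.6764 0.1793 0.1626] r [ 1.800e+02 -3.000e-02  1.002e+01] f [-0.12  0.17  2.34] g 0.021673792046474426
```

View pics/wr6.png

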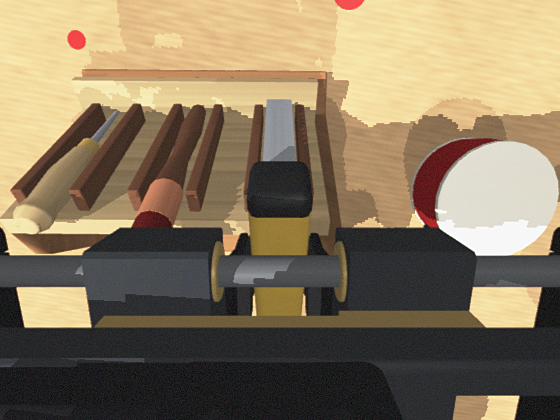

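View pics/sc6.png

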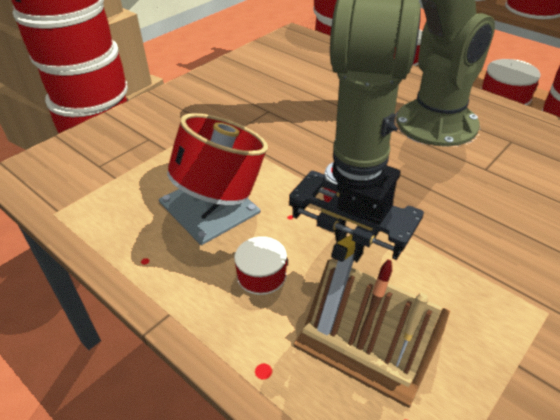

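Call:
servo_tool(targets=[[5,0,0,-0.015,0],[5,0,0,-0.045,0],[5,0,0,-0.09,0],[5,0,0,-0.14,0],[5,0,0,-0.17,0]])

```text
time_s: 7.62
tool_pos: [0.6763, 0.1795, 0.3354]
tool_rot: [-180.0, -0.1, 10.0]
force: [0.9, 0.7, -3.6]
grip_width: 0.0217
```

Call:
servo_tool(targets=[[5,-0.015,0.02,-0.03,0.0],[5,-0.035,0.06,-0.036,0.05],[5,-0.065,0.11,-0.036,0.1],[5,-0.095,0.16,-0.036,0.15],[5,-0.12,0.2,-0.036,0.2]])

```text
time_s: 8.25
tool_pos: [0.5914, -0.0414, 0.3683]
tool_rot: [179.9, 0.1, -1.6]
force: [-0.1, -0.9, -2.3]
grip_width: 0.0218
```

Run:
```python
from h import *
st()
d=snap('scene','sc7'); o=st()
```

```text
t 8.25 q [ 30.   12.5 -34.9  76.1   7.2  93.7 -95.5] p [ 0.5914 -0.0414  0.3683] r [ 1.7993e+02  6.0000e-02 -1.6500e+00] f [-0.1  -0.9  -2.34] g 0.0217956336650261
t 8.3 q [ 30.3  12.4 -34.5  76.1   7.4  93.8 -95.4] p [ 0.5897 -0.0498  0.3686] r [ 1.7956e+02  1.6000e-01 -2.3000e+00] f [-1.53 -6.69 -3.18] g 0.021681160438890405
```

View pics/sc7.png

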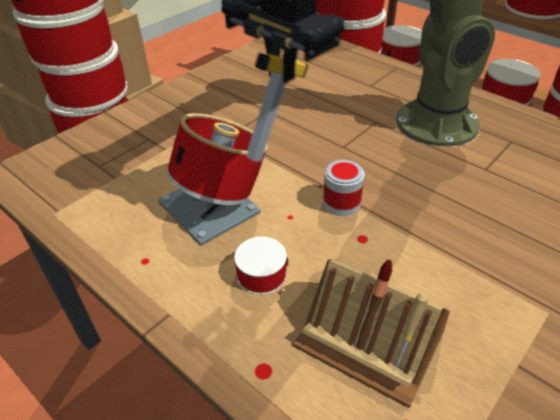

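Call:
servo_tool(targets=[[5,-0.05,0,-0.005,0.05],[5,-0.1,0.03,-0.005,0.1],[5,-0.112,0.08,-0.005,0.138],[5,-0.112,0.13,-0.005,0.138],[5,-0.112,0.157,0,0.138]])

```text
time_s: 8.93
tool_pos: [0.4758, -0.1956, 0.3686]
tool_rot: [179.9, 0.0, -9.5]
force: [-1.1, 0.5, -4.3]
grip_width: 0.022
```

Call:
servo_tool(targets=[[5,0,0,0,0],[5,0,0,0,0]])

```text
time_s: 9.18
tool_pos: [0.4771, -0.1913, 0.3683]
tool_rot: [-180.0, 0.0, -9.2]
force: [1.1, 1.6, -2.8]
grip_width: 0.0218
```

```bash
cat > chk.py <<'E'
from h import *
from fitkey import cloud
import sys
np.set_printoptions(precision=4,suppress=True)
o=st()
M=np.array([ 0.5784,-0.2094,0.1855]);n=np.array([-0.4526,0.0742,0.8886]);n/=np.linalg.norm(n)
ey=np.cross([0,0,1],n);ey/=np.linalg.norm(ey);ex=np.cross(ey,n)
G=np.array(o['tool_pos'])+[0,0,.019]
r=G-M; print('handle(grasp) in sleeve frame ex,ey,n',r@ex,r@ey,r@n)
tag=sys.argv[1]
for c in ['scene','top','wrist']:
    d=snap(c,c+tag); np.savez(c+tag+'.npz',**d)
E
python3 chk.py 8
```

```text
t 9.175 q [ 44.    1.  -25.4  86.9   0.4  92.2 -80.6] p [ 0.4771 -0.1913  0.3683] r [-179.95    0.02   -9.25] f [ 1.14  1.65 -2.84] g 0.021837345034045035
handle(grasp) in sleeve frame ex,ey,n -0.0011631738617274281 -0.0015161141028496963 0.2265181115983399
```

View pics/scene8.png

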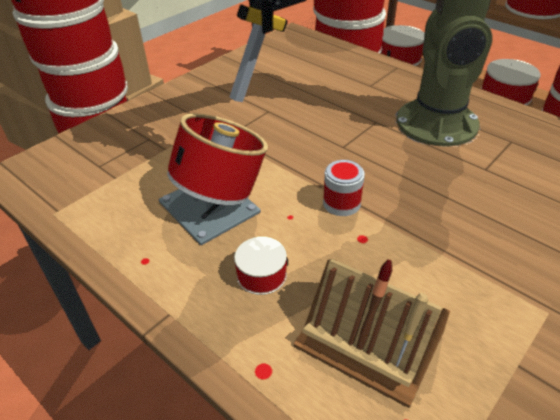

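View pics/wrist8.png

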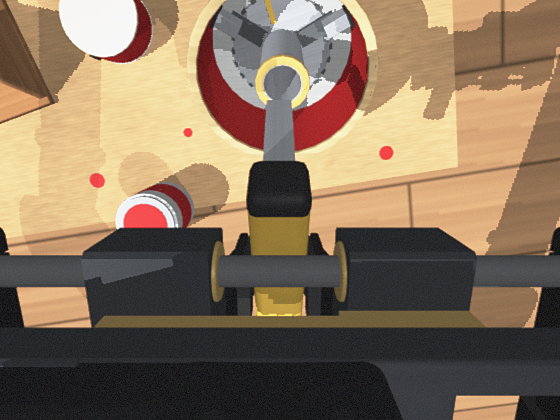

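View pics/top8.png

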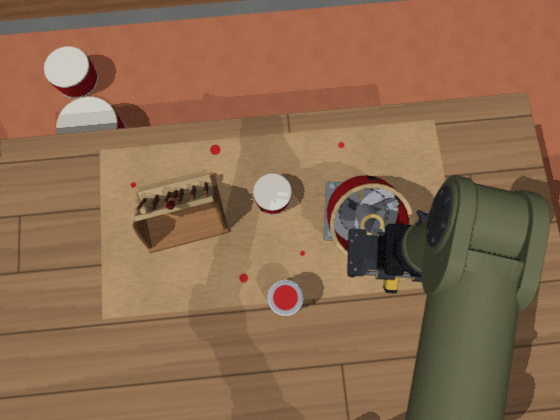

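```bash
cat > an.py <<'E'
from h import *
from fitkey import yellow,cloud
np.set_printoptions(precision=4,suppress=True)
M=np.array([ 0.5784,-0.2094,0.1855]);n=np.array([-0.4526,0.0742,0.8886]);n/=np.linalg.norm(n)
ey=np.cross([0,0,1],n);ey/=np.linalg.norm(ey);ex=np.cross(ey,n)
L=lambda f:{k:v for k,v in np.load(f).items()}
z=L('wrist8.npz')
print('mouth',proj(z,M),pinpoint('wrist','sleeve_mouth')[:1],pinpoint('wrist','stem_top')[:2],pinpoint('wrist','stem_foot')[:1])
m=yellow(z,18,36,100); q=np.zeros_like(m);q[0:26,255:285]=1;m&=q
v,u=np.nonzero(m);F=M-.114*n
X=[]
for a,b in zip(u,v):
    o,vv=ray(z,(a,b)); t=((F-o)@n)/(vv@n); r=o+t*vv-F; X.append([r@ex,r@ey])
X=np.array(X);print(len(X),X.mean(0),np.degrees(np.arctan2(X[:,1],X[:,0]).mean()))
U,S,V=np.linalg.svd(X-X.mean(0));print(V[0],S)
# key tip
G=np.array([0.4771,-0.1913,0.3873])
a=np.radians(-9.25)
s=L('scene8.npz')
for l in [24,26,28,30,32]:
    zk=np.array([-np.sin(np.radians(l))*np.cos(a),-np.sin(np.radians(l))*np.sin(a),np.cos(np.radians(l))])
    T=G-.164*zk; print(l,'scene',proj(s,[T,G]).round(1).tolist(),'wrist',proj(z,[T]).round(1).tolist(),'tip in sleeve',(T-M)@ex,(T-M)@ey,(T-M)@n)
c=cv2.resize(z['frame'][0:150,180:380],None,fx=4,fy=4,interpolation=cv2.INTER_CUBIC);cv2.imwrite('pics/z8.png',c)
c=cv2.resize(s['frame'][0:120,190:310],None,fx=4,fy=4,interpolation=cv2.INTER_CUBIC);cv2.imwrite('pics/z8s.png',c)
E
python3 an.py
```

```text
mouth [[280.0313  83.9499]] [{'at': [279.0, 84.5], 'confidence': 0.86}] [] []
124 [-0.0396 -0.0113] -164.07158476650747
[0.9502 0.3118] [0.0801 0.0184]
24 scene [[239.7, 100.1], [262.5, 18.8]] wrist [[278.3, 122.3]] tip in sleeve 0.008318170363403099 -0.001543298651374781 0.06278711257009108
26 scene [[237.6, 99.9], [262.5, 18.8]] wrist [[278.3, 115.9]] tip in sleeve 0.0025983954597108695 -0.0015487627548440206 0.062557377541269
28 scene [[235.4, 99.7], [262.5, 18.8]] wrist [[278.3, 109.5]] tip in sleeve -0.0031259128362030246 -0.0015541346074415402 0.06252739979396789
30 scene [[233.3, 99.3], [262.5, 18.8]] wrist [[278.4, 103.0]] tip in sleeve -0.008847780336442096 -0.001559407664392397 0.06269721585145507
32 scene [[231.1, 98.8], [262.5, 18.8]] wrist [[278.4, 96.4]] tip in sleeve -0.014560235826843484 -0.00156457550128895 0.06306661881902267
```

View pics/z8.png

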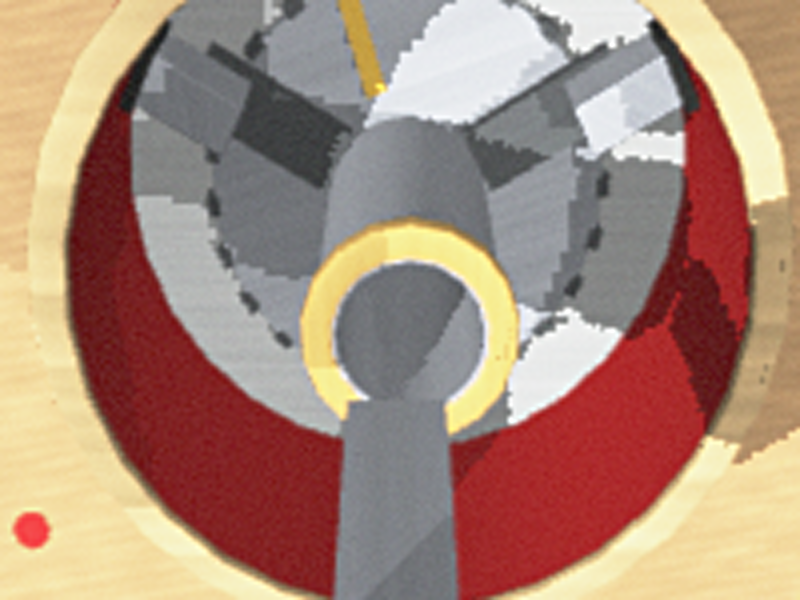

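View pics/z8s.png

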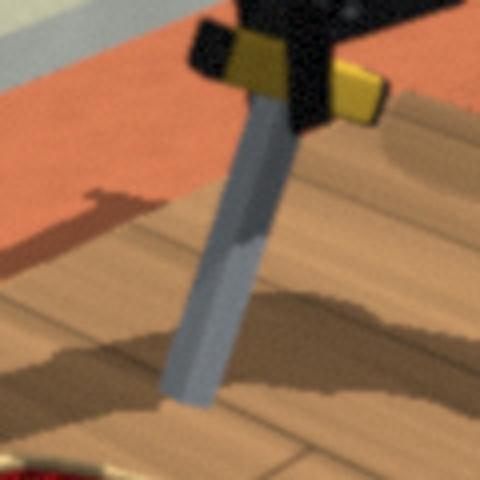

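```bash
cat >> an.py <<'E'
print('---')
yk=np.array([np.sin(a),-np.cos(a),0])
for l in [24,25,26,27,28,29,30]:
    zk=np.array([-np.sin(np.radians(l))*np.cos(a),-np.sin(np.radians(l))*np.sin(a),np.cos(np.radians(l))]); xk=np.cross(yk,zk)
    T=G-.164*zk; C=[T+sx*.01*xk+sy*.01*yk for sx,sy in [(1,1),(1,-1),(-1,-1),(-1,1)]]
    print(l,((proj(z,C)-[180,0]+.5)*4-.5).round(0).tolist(),'scene',((proj(s,C)-[190,0]+.5)*4-.5).round(0).tolist())
for rr in [.018,.027]:
    C=[M+rr*(np.cos(t)*ex+np.sin(t)*ey) for t in np.arange(8)*np.pi/4]; print(((proj(z,C)-[180,0]+.5)*4-.5).round(0).tolist())
E
python3 an.py | sed -n '/---/,$p'
```

```text
---
24 [[441.0, 534.0], [349.0, 534.0], [347.0, 445.0], [443.0, 446.0]] scene [[204.0, 395.0], [227.0, 411.0], [197.0, 409.0], [174.0, 393.0]]
25 [[441.0, 522.0], [348.0, 522.0], [346.0, 432.0], [444.0, 433.0]] scene [[200.0, 395.0], [223.0, 411.0], [192.0, 408.0], [169.0, 392.0]]
26 [[442.0, 509.0], [348.0, 509.0], [346.0, 419.0], [444.0, 419.0]] scene [[195.0, 395.0], [218.0, 411.0], [188.0, 408.0], [165.0, 392.0]]
27 [[442.0, 497.0], [348.0, 496.0], [346.0, 406.0], [444.0, 406.0]] scene [[191.0, 395.0], [214.0, 411.0], [184.0, 407.0], [161.0, 391.0]]
28 [[442.0, 484.0], [347.0, 484.0], [345.0, 393.0], [445.0, 393.0]] scene [[187.0, 394.0], [210.0, 410.0], [179.0, 406.0], [157.0, 390.0]]
29 [[443.0, 471.0], [347.0, 471.0], [345.0, 380.0], [445.0, 380.0]] scene [[182.0, 394.0], [205.0, 410.0], [175.0, 405.0], [152.0, 389.0]]
30 [[443.0, 458.0], [347.0, 458.0], [345.0, 366.0], [445.0, 366.0]] scene [[178.0, 394.0], [201.0, 410.0], [171.0, 404.0], [148.0, 388.0]]
[[401.0, 408.0], [452.0, 388.0], [476.0, 338.0], [456.0, 284.0], [402.0, 261.0], [348.0, 284.0], [327.0, 337.0], [350.0, 388.0]]
[[401.0, 442.0], [477.0, 413.0], [513.0, 338.0], [484.0, 256.0], [402.0, 221.0], [320.0, 256.0], [290.0, 337.0], [326.0, 412.0]]
```

Call:
servo_tool(targets=[[5,0,0.003,0,0],[5,0.011,0.003,0.023,0],[5,0.023,0.003,0.047,0],[5,0.023,0.003,0.047,0],[5,0.023,0.003,0.047,0]])

```text
time_s: 10.25
tool_pos: [0.4991, -0.1996, 0.3221]
tool_rot: [180.0, -0.0, -9.4]
force: [-0.1, 0.5, -2.2]
grip_width: 0.0216
```

```bash
python3 chk.py 9
python3 - <<'E'
import cv2
a=cv2.imread('pics/wrist9.png')[0:200,160:400];cv2.imwrite('pics/z9.png',cv2.resize(a,None,fx=3,fy=3,interpolation=cv2.INTER_CUBIC))
E
```

```text
t 10.25 q [ 43.4   4.1 -25.8  89.1   1.8  87.2 -81.8] p [ 0.4991 -0.1996  0.3221] r [179.98  -0.04  -9.36] f [-0.07  0.5  -2.24] g 0.021583250948697133
handle(grasp) in sleeve frame ex,ey,n -0.00045806429372424355 0.003184738241675596 0.17488753596829684
```

View pics/z9.png

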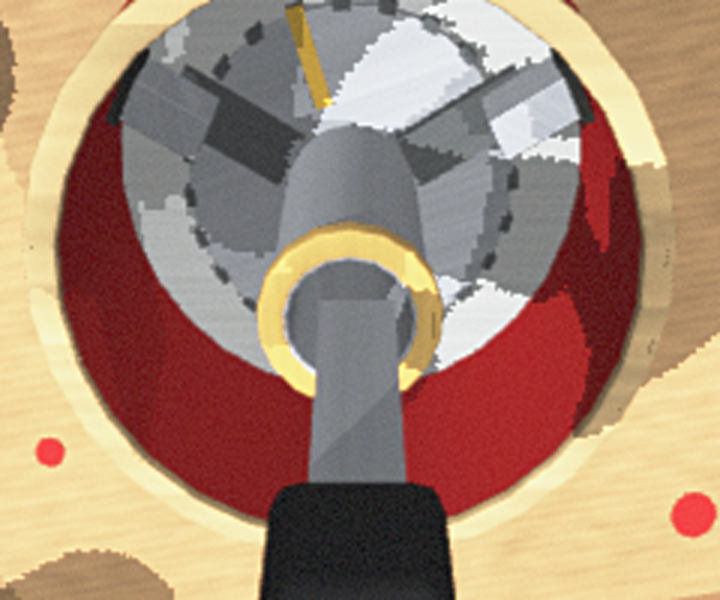

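View pics/scene9.png

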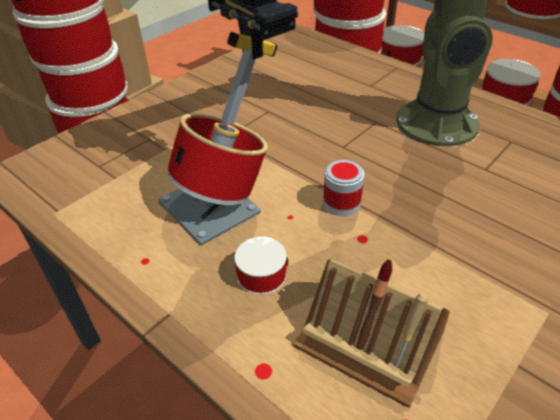

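Call:
servo_tool(targets=[[5,0.0,-0.0024,0,0],[5,0.0092,-0.0024,0.0178,0],[5,0.0138,-0.0024,0.0267,0],[5,0.0138,-0.0024,0.0267,0]])

```text
time_s: 10.9
tool_pos: [0.5127, -0.199, 0.2926]
tool_rot: [-179.9, 0.2, -9.3]
force: [0.4, 0.2, -3.1]
grip_width: 0.0216
```

```bash
python3 chk.py 10
python3 - <<'E'
import cv2
a=cv2.imread('pics/wrist10.png')[0:200,160:400];cv2.imwrite('pics/z10.png',cv2.resize(a,None,fx=3,fy=3,interpolation=cv2.INTER_CUBIC))
E
```

```text
t 10.9 q [ 42.6   6.3 -26.2  90.3   2.7  84.3 -83. ] p [ 0.5127 -0.199   0.2926] r [-179.93    0.19   -9.33] f [ 0.35  0.2  -3.12] g 0.021604453678294437
handle(grasp) in sleeve frame ex,ey,n 0.0012755360454179993 0.0004067062735902455 0.14251502179348913
```

View pics/z10.png

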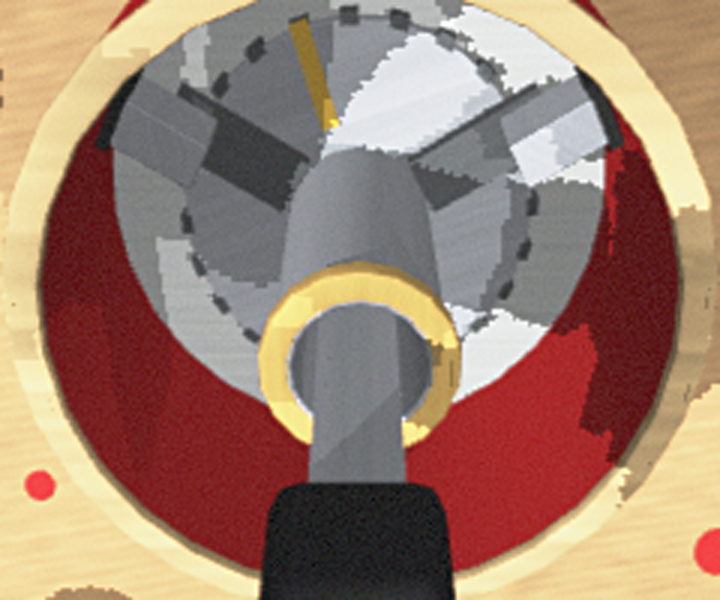

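Call:
servo_tool(targets=[[5,0.0072,0.0006,0.013,0],[5,0.0145,0.0006,0.0265,0],[5,0.0218,0.0006,0.0394,0],[5,0.0218,0.0006,0.0394,0]])

```text
time_s: 11.55
tool_pos: [0.5342, -0.203, 0.253]
tool_rot: [-179.9, 0.2, -9.3]
force: [-0.1, 0.1, -3.1]
grip_width: 0.0218
```

```bash
python3 chk.py 11
python3 - <<'E'
import cv2
a=cv2.imread('pics/wrist11.png')[0:200,160:400];cv2.imwrite('pics/z11.png',cv2.resize(a,None,fx=3,fy=3,interpolation=cv2.INTER_CUBIC))
E
```

```text
t 11.55 q [ 41.6   9.8 -26.4  91.1   4.4  80.3 -84.6] p [ 0.5342 -0.203   0.253 ] r [-179.93    0.19   -9.32] f [-0.1   0.14 -3.09] g 0.021824742773404446
handle(grasp) in sleeve frame ex,ey,n 4.552648997323143e-05 0.0008860943801181203 0.0973315002299524
```

View pics/z11.png

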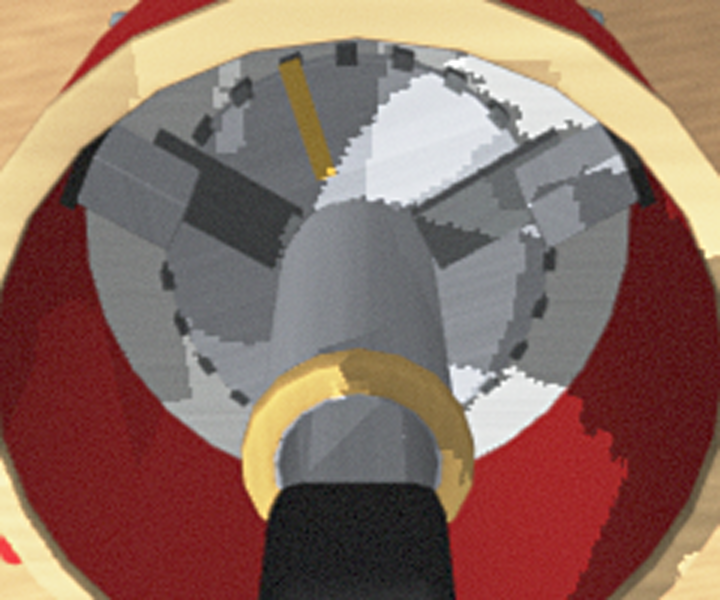

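Call:
servo_tool(grip_force=12, targets=[[5,0,0,0,-0.1],[5,0,0,0,-0.2],[5,0,0,0,-0.32],[5,0,0,0,-0.32]])

```text
time_s: 12.2
tool_pos: [0.5347, -0.2052, 0.2563]
tool_rot: [179.8, -0.1, 8.8]
force: [-0.3, -2.0, -0.9]
grip_width: 0.0234
```

```bash
python3 chk.py 12
python3 - <<'E'
import cv2
a=cv2.imread('pics/wrist12.png')[0:200,160:400];cv2.imwrite('pics/z12.png',cv2.resize(a,None,fx=3,fy=3,interpolation=cv2.INTER_CUBIC))
E
```

```text
t 12.2 q [ 43.    9.8 -27.9  90.9   4.7  80.4 -66.5] p [ 0.5347 -0.2052  0.2563] r [179.82  -0.07   8.81] f [-0.32 -1.97 -0.89] g 0.02336443771261798
handle(grasp) in sleeve frame ex,ey,n -0.0022736857571020045 0.002882197727525592 0.09992440715065926
```

View pics/z12.png

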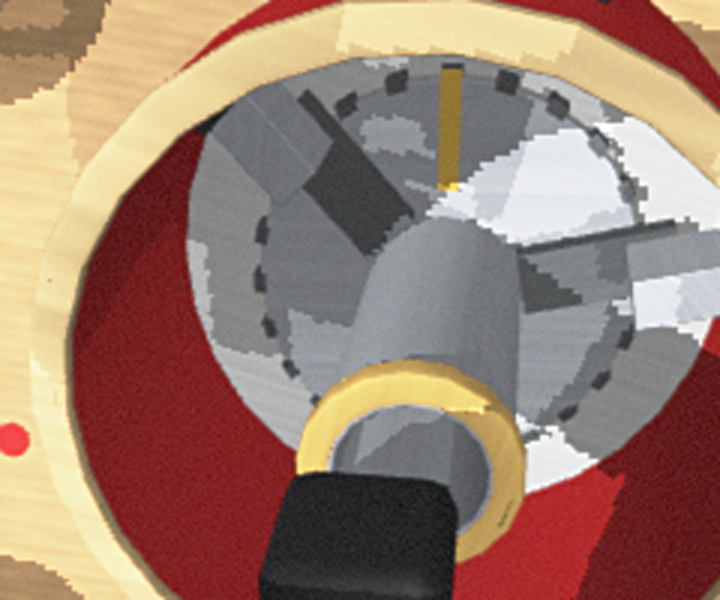

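View pics/scene12.png

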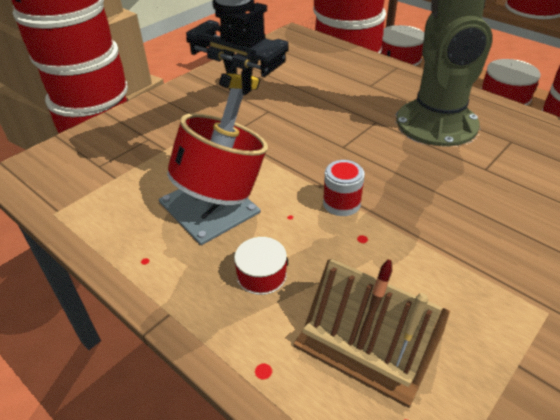

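Call:
servo_tool(grip_force=20, targets=[[5,-0.001,-0.0015,0.001,0],[5,0.0034,0.0,0.0099,0],[5,0.0077,0.0014,0.0188,0],[5,0.0121,0.0028,0.0277,0],[5,0.0121,0.0028,0.0277,0]])

```text
time_s: 12.98
tool_pos: [0.5472, -0.2042, 0.2297]
tool_rot: [179.9, -0.0, 9.0]
force: [-6.8, -1.5, 12.5]
grip_width: 0.0232
```

```bash
python3 chk.py 13
python3 - <<'E'
import cv2
a=cv2.imread('pics/wrist13.png')[0:240,160:400];cv2.imwrite('pics/z13.png',cv2.resize(a,None,fx=2.5,fy=2.5,interpolation=cv2.INTER_CUBIC))
a=cv2.imread('pics/scene13.png')[60:200,150:290];cv2.imwrite('pics/z13s.png',cv2.resize(a,None,fx=4,fy=4,interpolation=cv2.INTER_CUBIC))
E
```

```text
t 12.975 q [ 42.1  12.  -28.   91.5   5.8  77.9 -67.6] p [ 0.5472 -0.2042  0.2297] r [179.94  -0.01   8.98] f [-6.85 -1.53 12.53] g 0.02317769685952314
handle(grasp) in sleeve frame ex,ey,n -0.0008557536789763861 -3.0677436595951535e-05 0.07069490917960103
```

View pics/z13.png

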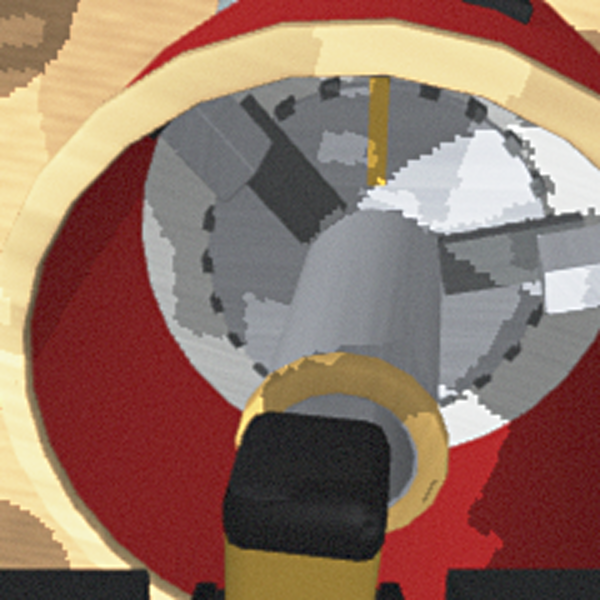

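View pics/z13s.png

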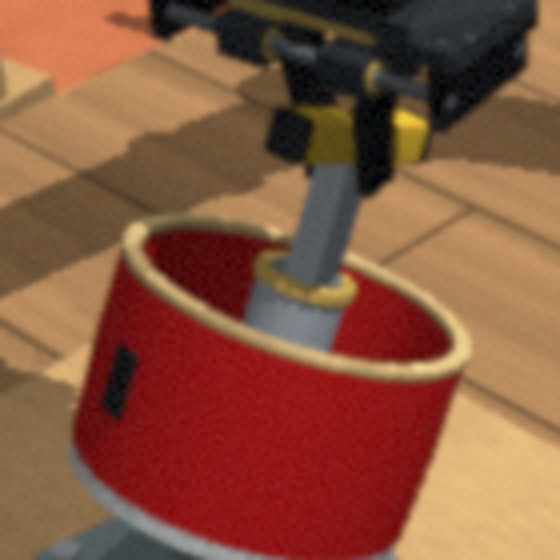

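```bash
cat > ov.py <<'E'
from h import *
import sys
M=np.array([ 0.5784,-0.2094,0.1855]);n=np.array([-0.4526,0.0742,0.8886]);n/=np.linalg.norm(n)
ey=np.cross([0,0,1],n);ey/=np.linalg.norm(ey);ex=np.cross(ey,n)
M=M+0.001*ey
def key(G,zk,th):   # th about zk from sleeve-x
    x0=ex-zk*(ex@zk);x0/=np.linalg.norm(x0);y0=np.cross(zk,x0)
    x=np.cos(th)*x0+np.sin(th)*y0;y=np.cross(zk,x)
    B=[]
    for (hx,hy,za,zb) in [(.055,.011,-.012,.012),(.01,.01,-.164,-.012)]:
        B.append([G+sx*hx*x+sy*hy*y+z*zk for z in (za,zb) for sx,sy in [(1,1),(1,-1),(-1,-1),(-1,1)]])
    return B
E_=[(0,1),(1,2),(2,3),(3,0),(4,5),(5,6),(6,7),(7,4),(0,4),(1,5),(2,6),(3,7)]
def draw(d,boxes,crop,f,name,col=(0,255,0)):
    y0,y1,x0,x1=crop
    im=cv2.resize(d['frame'][y0:y1,x0:x1],None,fx=f,fy=f,interpolation=cv2.INTER_CUBIC)
    for B in boxes:
        q=((proj(d,B)-[x0,y0]+.5)*f-.5).round().astype(int)
        for a,b in E_: cv2.line(im,tuple(map(int,q[a])),tuple(map(int,q[b])),col,1)
    for rr in (.018,.027):
        C=[M+rr*(np.cos(t)*ex+np.sin(t)*ey) for t in np.linspace(0,2*np.pi,40)]
        q=((proj(d,C)-[x0,y0]+.5)*f-.5).round().astype(int); cv2.polylines(im,[q.reshape(-1,1,2)],True,(255,0,255),1)
    cv2.imwrite('pics/'+name,im)
E
python3 - <<'E'
from ov import *
G=np.array([0.5472,-0.2042,0.2297+.019])
L=lambda f:{k:v for k,v in np.load(f).items()}
draw(L('scene13.npz'),key(G,n,np.radians(17)),(60,200,150,290),4,'o13s.png')
draw(L('wrist13.npz'),key(G,n,np.radians(17)),(0,320,160,400),2.4,'o13w.png')
E
```

```text
(no output)
```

View pics/o13s.png

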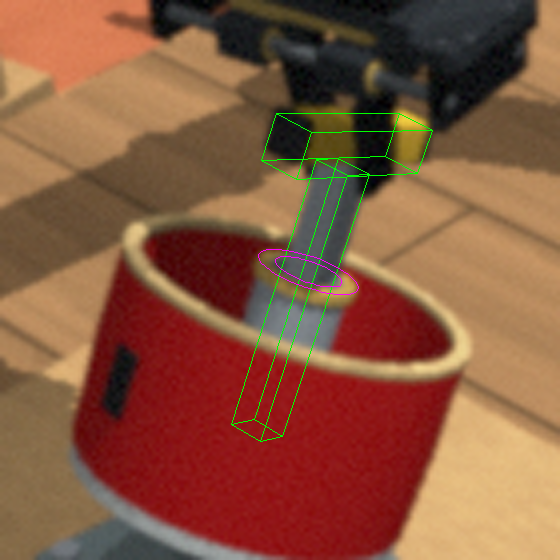

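View pics/o13w.png

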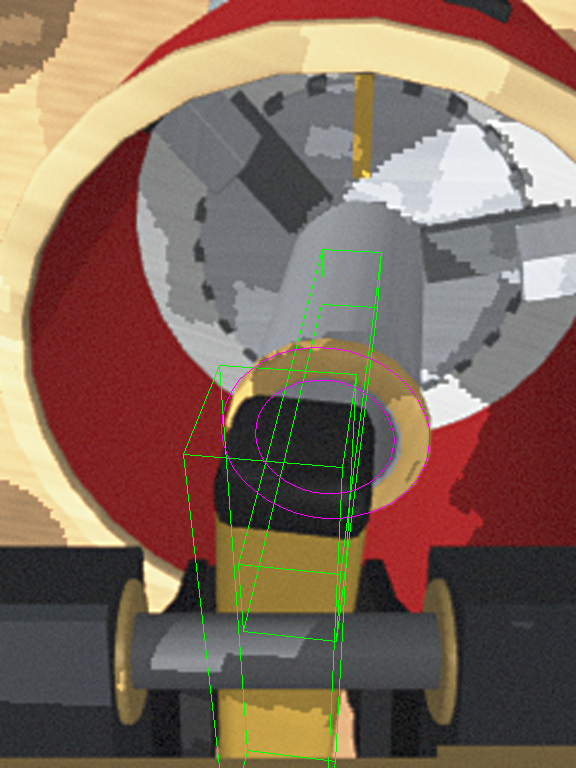

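Call:
servo_tool(grip_force=20, targets=[[5,-0.0017,-0.0006,-0.0036,0],[5,-0.0031,0.0037,-0.0036,0],[5,-0.0014,0.0043,0,0],[5,0.0008,0.005,0.0044,0],[5,0.0008,0.005,0.0044,0]])

```text
time_s: 13.75
tool_pos: [0.5484, -0.2101, 0.2276]
tool_rot: [179.8, -0.0, 8.9]
force: [-10.4, -1.4, 20.2]
grip_width: 0.0226
```

```bash
python3 chk.py 14
```

```text
t 13.75 q [ 42.3  12.4 -27.8  91.3   6.1  77.6 -67.3] p [ 0.5484 -0.2101  0.2276] r [179.82  -0.03   8.93] f [-10.39  -1.4   20.21] g 0.022600519830905753
handle(grasp) in sleeve frame ex,ey,n -0.001755760719769267 0.005509912275881593 0.06780437995826699
```

Call:
servo_tool(grip_force=20, targets=[[5,-0.0046,-0.0063,-0.0102,0],[5,-0.0046,-0.0063,-0.0102,0.1],[5,-0.0046,-0.0063,-0.0102,0.22],[5,-0.0046,-0.0063,-0.0102,0.32],[5,-0.0046,-0.0063,-0.0102,0.32]])

```text
time_s: 14.52
tool_pos: [0.5428, -0.2012, 0.2319]
tool_rot: [-179.8, 0.1, -9.2]
force: [-0.5, 0.2, -3.3]
grip_width: 0.0217
```

```bash
python3 chk.py 15
python3 - <<'E'
from ov import *
o=monitor.get_obs(); G=np.array(o['tool_pos'])+[0,0,.019]
L=lambda f:{k:v for k,v in np.load(f).items()}
draw(L('scene15.npz'),key(G,n,0),(60,200,150,290),4,'o15s.png')
draw(L('wrist15.npz'),key(G,n,0),(0,320,160,400),2.4,'o15w.png')
E
```

```text
t 14.525 q [ 40.8  11.3 -26.4  91.9   4.9  78.1 -85.3] p [ 0.5428 -0.2012  0.2319] r [-179.82    0.13   -9.16] f [-0.51  0.24 -3.27] g 0.02173595610844775
handle(grasp) in sleeve frame ex,ey,n 0.0023952939659926367 -0.0023539115763505157 0.07484427580308728
```

View pics/o15s.png

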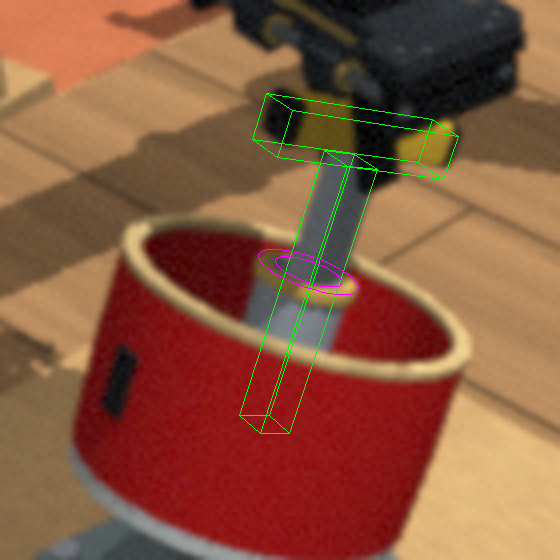

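View pics/o15w.png

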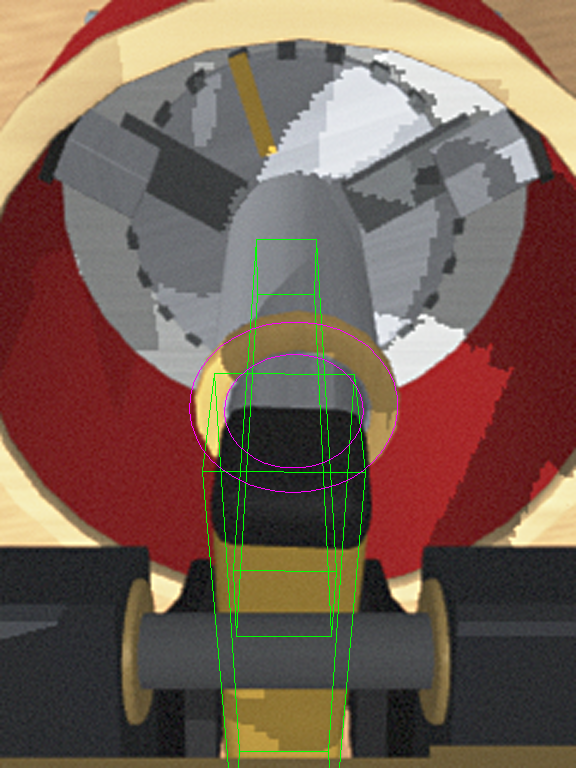

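```bash
cat > fitpose.py <<'E'
from ov import *
from fitkey import cloud,yellow
from scipy.optimize import least_squares
from scipy.spatial.transform import Rotation as Rn
def run(tag,th0=0.,verbose=True):
    L=lambda f:{k:v for k,v in np.load(f).items()}
    d=L(f'wrist{tag}.npz')
    hsv=cv2.cvtColor(d['frame'],cv2.COLOR_BGR2HSV)
    m=np.zeros((420,560),bool)
    yy=yellow(d,18,36,90); m[150:252,240:320]=1
    P,u,v=cloud(d,m)
    return d,P,u,v
if __name__=='__main__':
    tag=sys.argv[1]; G=np.array(eval(sys.argv[2]))+[0,0,.019]; th=np.radians(float(sys.argv[3]))
    np.set_printoptions(precision=4,suppress=True)
    d,P,u,v=run(tag)
    k=(P-G)
    # box pose: p = [dG(3), rotvec(3)] relative to nominal
    x0=ex; 
    R0=np.c_[np.cos(th)*ex+np.sin(th)*ey, -np.sin(th)*ex+np.cos(th)*ey, n]
    half=np.array([.055,.011,.012])
    def sd(p,P):
        R=Rn.from_rotvec(p[3:]).as_matrix()@R0; q=(P-G-p[:3])@R
        a=np.abs(q)-half; out=np.linalg.norm(np.maximum(a,0),axis=1); return out+np.minimum(a.max(1),0)
    sel=np.linalg.norm(k,axis=1)<.075
    p=np.zeros(6)
    for i in range(6):
        s=np.abs(sd(p,P[sel])); Q=P[sel][s<[.02,.015,.01,.007,.005,.005][i]]
        r=least_squares(lambda p:np.r_[sd(p,Q)*1000, p[:3]*1000*.5, p[3:]*100*.1],p,loss='soft_l1',f_scale=1.5); p=r.x
    R=Rn.from_rotvec(p[3:]).as_matrix()@R0; zk=R[:,2]; C=G+p[:3]; T=C-.164*zk
    f=lambda X:np.array([(X-M)@ex,(X-M)@ey,(X-M)@n])
    print('N',len(Q),'res',np.median(abs(sd(p,Q))),'d',p[:3],'rot',np.degrees(p[3:]))
    print('handle C sleeve',f(C),'tip',f(T),'lean',np.degrees(np.arccos(zk[2])),'grasp',f(G))
    print('theta',np.degrees(np.arctan2(R[:,0]@ey,R[:,0]@ex)))
    for c,cr,fz in [('scene',(60,200,150,290),4),('wrist',(0,320,160,400),2.4)]:
        dd={k:v for k,v in np.load(f'{c}{tag}.npz').items()}
        th2=np.arctan2(R[:,0]@ey,R[:,0]@ex); draw(dd,key(C,zk,th2),cr,fz,f'f{tag}{c}.png')
E
python3 fitpose.py 15 "[0.5428,-0.2012,0.2319]" 0; python3 fitpose.py 11 "[0.5342,-0.203,0.253]" 0;  python3 fitpose.py 13 "[0.5472,-0.2042,0.2297]" 17
```

```text
N 5180 res 0.0004127591662248407 d [-0.0023  0.002   0.0039] rot [ 1.0781 -0.7345 -4.6253]
handle C sleeve [ 0.003  -0.005   0.0795] tip [ 0.0015 -0.0018 -0.0845] lean 27.826235651397134 grasp [ 0.0024 -0.0033  0.0748]
theta -4.647335000318354
N 5660 res 0.000428405084730756 d [-0.0001 -0.0051  0.0018] rot [-2.9967 -0.7031  4.4392]
handle C sleeve [-0.0014  0.0049  0.0986] tip [-0.0049  0.0061 -0.0654] lean 28.502581476255678 grasp [ 0.     -0.0002  0.0973]
theta 5.254573159937691
N 5347 res 0.0003893351471657702 d [-0.0024 -0.      0.0023] rot [ 3.7232 -0.4788 -2.7059]
handle C sleeve [ 0.0002 -0.0006  0.0739] tip [ 0.0003 -0.0066 -0.09  ] lean 27.319943741785305 grasp [-0.0009 -0.0011  0.0707]
theta 12.86695457673443
```

View pics/f15wrist.png

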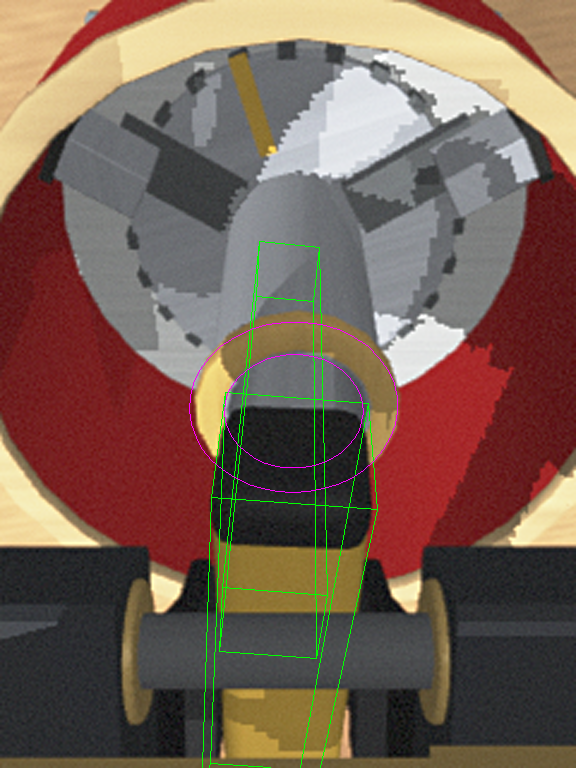

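View pics/f15scene.png

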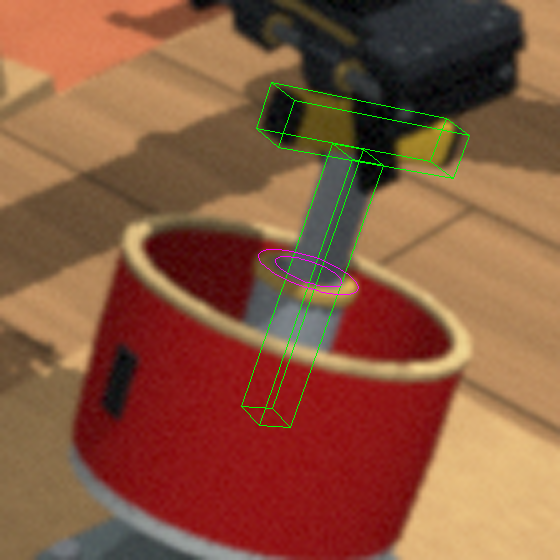

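Call:
servo_tool(grip_force=20, targets=[[5,0.0018,0.0034,-0.0009,0],[5,0.0018,0.0034,-0.0009,0],[5,0.0037,0.0034,0.0027,0],[5,0.0055,0.0034,0.0062,0],[5,0.0055,0.0034,0.0062,0]])

```text
time_s: 15.3
tool_pos: [0.5474, -0.2086, 0.2287]
tool_rot: [179.9, 0.0, -9.4]
force: [-4.8, -0.7, 5.5]
grip_width: 0.0219
```

```bash
python3 chk.py 16;  python3 - <<'E'
import cv2
a=cv2.imread('pics/wrist16.png')[0:250,160:400];cv2.imwrite('pics/z16.png',cv2.resize(a,None,fx=2.4,fy=2.4,interpolation=cv2.INTER_CUBIC))
E
```

```text
t 15.3 q [ 40.8  12.1 -26.1  91.4   5.5  77.8 -85.4] p [ 0.5474 -0.2086  0.2287] r [179.9    0.02  -9.39] f [-4.8  -0.7   5.54] g 0.02190525826178672
handle(grasp) in sleeve frame ex,ey,n -0.0012129327813315785 0.004248395468227903 0.06935906146548688
```

View pics/z16.png

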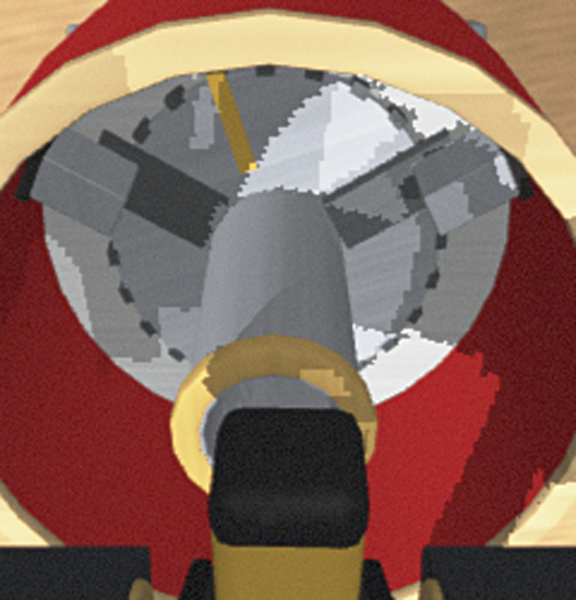

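Call:
servo_tool(grip_force=25, targets=[[5,-0.0023,-0.0034,-0.0036,0],[5,-0.0023,-0.0034,-0.0036,0],[5,-0.0023,-0.0034,-0.0036,0],[5,-0.0005,-0.0034,0.0,0],[5,-0.0005,-0.0034,0.0,0]])

```text
time_s: 16.08
tool_pos: [0.5478, -0.2044, 0.2262]
tool_rot: [-180.0, 0.1, -9.3]
force: [0.3, -0.4, -4.1]
grip_width: 0.0221
```

Call:
servo_tool(targets=[[5,0.0018,0,0.0036,0],[5,0.0018,0,0.0036,0],[5,0.0018,0,0.0036,0]])

```text
time_s: 16.45
tool_pos: [0.5501, -0.2044, 0.2233]
tool_rot: [-180.0, -0.0, -9.3]
force: [2.0, 0.8, -4.2]
grip_width: 0.0216
```

```bash
python3 chk.py 17;  python3 - <<'E'
import cv2
a=cv2.imread('pics/wrist17.png')[0:250,160:400];cv2.imwrite('pics/z17.png',cv2.resize(a,None,fx=2.4,fy=2.4,interpolation=cv2.INTER_CUBIC))
E
```

```text
t 16.45 q [ 40.5  12.4 -26.3  91.7   5.6  77.2 -85.8] p [ 0.5501 -0.2044  0.2233] r [-179.98   -0.03   -9.33] f [ 2.01  0.8  -4.23] g 0.021618263017041162
handle(grasp) in sleeve frame ex,ey,n -0.0004947343942368353 -0.0003519633579026817 0.0636083037601678
```

View pics/z17.png

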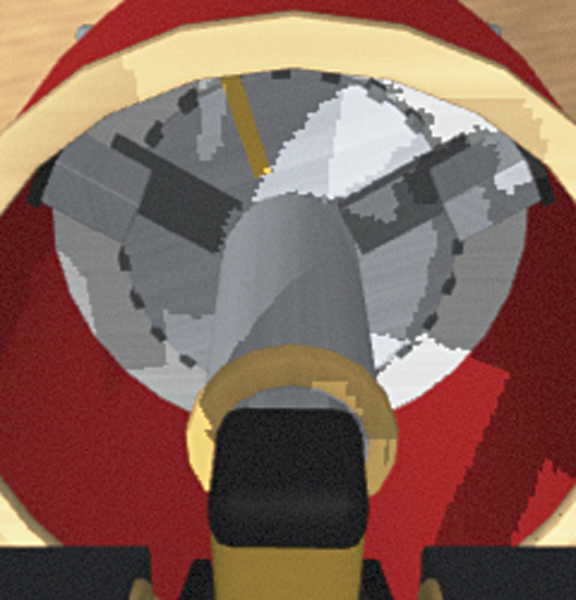

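Call:
servo_tool(targets=[[5,0.0014,0,0.0027,0],[5,0.0023,0,0.0045,0],[5,0.0023,0,0.0045,0]])

```text
time_s: 16.98
tool_pos: [0.5521, -0.2051, 0.2195]
tool_rot: [180.0, -0.0, -9.3]
force: [-1.8, 2.0, 3.2]
grip_width: 0.0217
```

```bash
python3 chk.py 18
```

```text
t 16.975 q [ 40.4  12.8 -26.3  91.7   5.8  76.8 -86. ] p [ 0.5521 -0.2051  0.2195] r [179.98  -0.03  -9.34] f [-1.83  2.01  3.15] g 0.021667569020883393
handle(grasp) in sleeve frame ex,ey,n -0.0006128096725496997 2.4027593406269407e-05 0.059322901623963226
```

Call:
servo_tool(grip_force=15, targets=[[5,0,0,0,-0.08],[5,0,0,0,-0.16],[5,0.0005,0,0.001,-0.24],[5,0.001,0,0.002,-0.3],[5,0.0014,0,0.003,-0.3]])

```text
time_s: 17.75
tool_pos: [0.5523, -0.2087, 0.2151]
tool_rot: [179.8, 0.1, 7.6]
force: [-1.9, -4.6, -1.3]
grip_width: 0.0238
```

```bash
python3 chk.py 19;  python3 - <<'E'
import cv2
a=cv2.imread('pics/wrist19.png')[0:250,160:400];cv2.imwrite('pics/z19.png',cv2.resize(a,None,fx=2.4,fy=2.4,interpolation=cv2.INTER_CUBIC))
E
```

```text
t 17.75 q [ 41.9  13.3 -27.9  91.8   6.6  76.5 -69.3] p [ 0.5523 -0.2087  0.2151] r [179.8    0.12   7.61] f [-1.87 -4.59 -1.26] g 0.023823075991592828
handle(grasp) in sleeve frame ex,ey,n 0.0007175842136401578 0.003557448281384923 0.055113035134532036
```

View pics/z19.png

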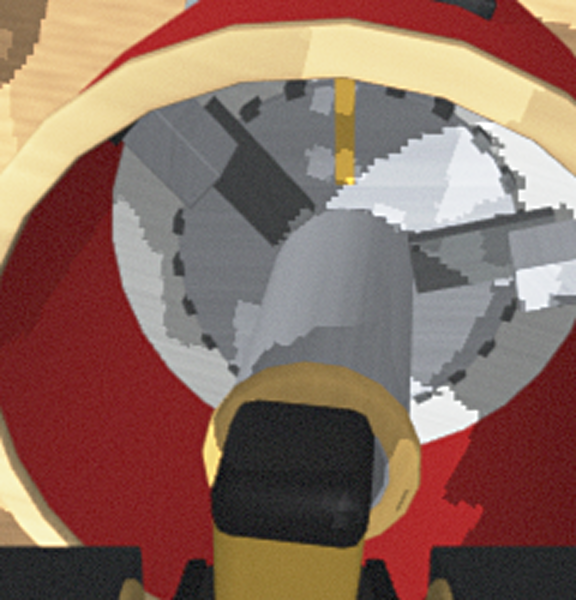

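Call:
servo_tool(grip_force=25, targets=[[5,0.0026,-0.001,0.004,0],[5,0.0045,-0.0005,0.008,0],[5,0.0059,0,0.011,0],[5,0.0059,0,0.011,0]])

```text
time_s: 18.4
tool_pos: [0.5582, -0.2073, 0.2063]
tool_rot: [179.8, 0.1, 7.7]
force: [-5.4, -5.9, 4.6]
grip_width: 0.0235
```

```bash
python3 chk.py 20;  python3 fitpose.py 20 "list(monitor.get_obs()['tool_pos'])" 17
```

```text
t 18.4 q [ 41.4  14.2 -28.   91.8   7.1  75.7 -69.9] p [ 0.5582 -0.2073  0.2063] r [179.75   0.1    7.66] f [-5.39 -5.94  4.6 ] g 0.023510389664960996
handle(grasp) in sleeve frame ex,ey,n -0.0002740498298019123 0.0011947935357471498 0.04467063121562079
N 5292 res 0.0004151224045189847 d [-0.0022 -0.0031  0.003 ] rot [ 0.3574 -1.3869 -0.6482]
handle C sleeve [-0.0001  0.0037  0.0481] tip [-0.0038  0.0031 -0.1158] lean 28.61305908254302 grasp [-0.0002  0.0003  0.0447]
theta 16.161244674864413
```

View pics/f20scene.png

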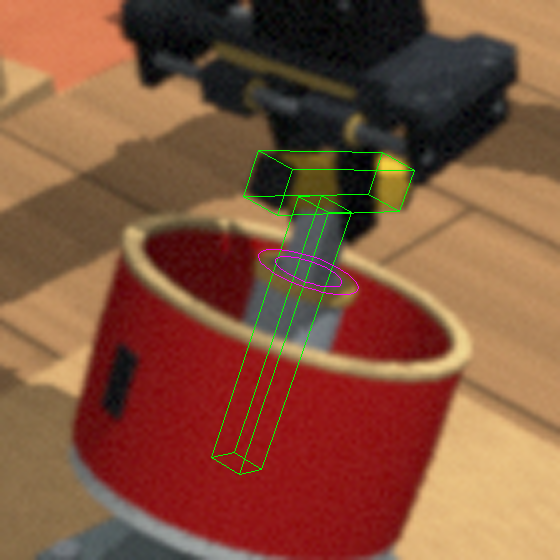

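View pics/f20wrist.png

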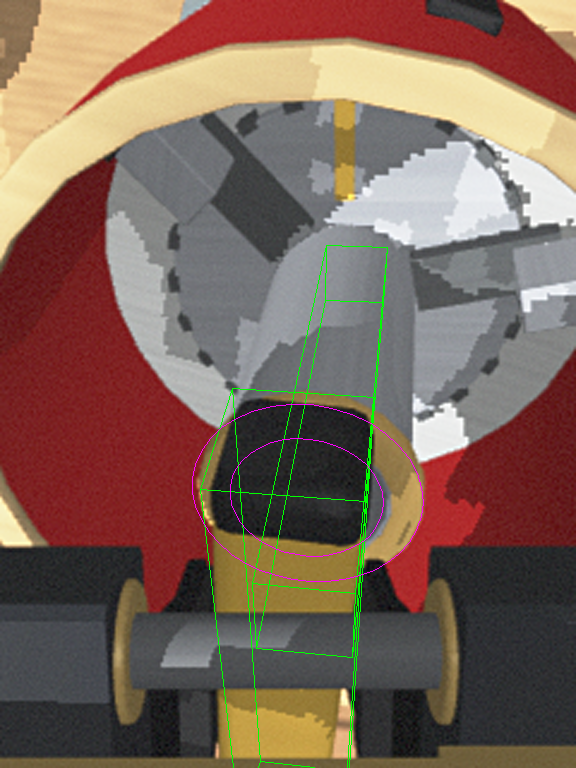

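Call:
servo_tool(grip_force=30, targets=[[5,0.001,0.0003,0.002,0],[5,0.001,0.0003,0.002,-0.14],[5,0.001,0.0003,0.002,-0.28],[5,0.001,0.0003,0.002,-0.42],[5,0.001,0.0003,0.002,-0.42]])

```text
time_s: 19.18
tool_pos: [0.5613, -0.2102, 0.2078]
tool_rot: [179.4, 0.0, 31.7]
force: [-5.5, -7.6, 15.0]
grip_width: 0.0276
```

```bash
python3 chk.py 21;  python3 fitpose.py 21 "list(monitor.get_obs()['tool_pos'])" 40; python3 -c "
from h import *; print(monitor.get_obs()['wrist_torque'])"
```

```text
t 19.175 q [ 43.8  14.7 -30.8  91.5   8.2  75.6 -46.5] p [ 0.5613 -0.2102  0.2078] r [179.36   0.02  31.66] f [-5.49 -7.62 14.98] g 0.02757514476144285
handle(grasp) in sleeve frame ex,ey,n -0.004058549711716252 0.0035224775293691783 0.044351903691896385
N 5644 res 0.0003825050971326509 d [-0.0023 -0.0016  0.0034] rot [ 3.1582  0.0947 -3.2728]
handle C sleeve [-0.0039  0.0044  0.0482] tip [-0.0023  0.0007 -0.1157] lean 26.771760539797 grasp [-0.0041  0.0024  0.0444]
theta 35.66567588155884
[-2.99826098  0.8989036  -0.67330745]
```

View pics/f21wrist.png

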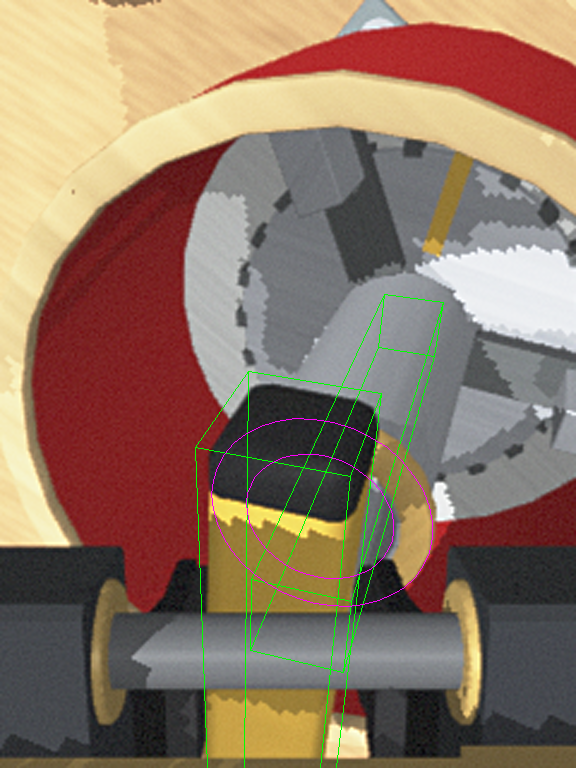

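View pics/f21scene.png

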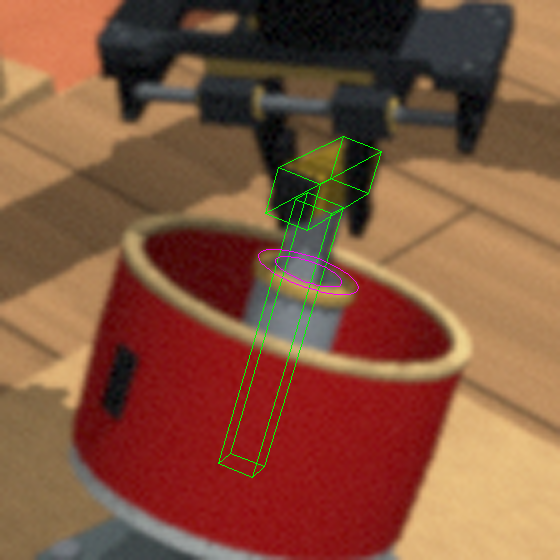

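Call:
servo_tool(grip_force=30, targets=[[5,0,0,0,-0.12],[5,0,0,0,-0.24],[5,0,0,0,-0.36],[5,0,0,0,-0.36]])

```text
time_s: 19.82
tool_pos: [0.5639, -0.209, 0.2086]
tool_rot: [179.2, 0.0, 52.4]
force: [-1.8, -6.6, 14.8]
grip_width: 0.0315
```

```bash
python3 chk.py 22;  python3 fitpose.py 22 "list(monitor.get_obs()['tool_pos'])" 60; python3 -c "
from h import *; print(monitor.get_obs()['wrist_torque'])"
```

```text
t 19.825 q [ 45.8  15.1 -33.4  91.3   8.9  75.5 -26.5] p [ 0.5639 -0.209   0.2086] r [179.18   0.01  52.36] f [-1.76 -6.57 14.75] g 0.031451161635801674
handle(grasp) in sleeve frame ex,ey,n -0.006498560308181833 0.0019251028016612232 0.04400857299991895
N 6187 res 0.0003511476170897209 d [-0.0031 -0.0009  0.0036] rot [ 2.1283  1.1881 -2.0444]
handle C sleeve [-0.0055  0.0022  0.0486] tip [-0.0013 -0.0001 -0.1154] lean 25.81295487960705 grasp [-0.0065  0.0008  0.044 ]
theta 57.31009228248751
[-2.7203194  -0.48325721 -0.57368927]
```

View pics/f22wrist.png

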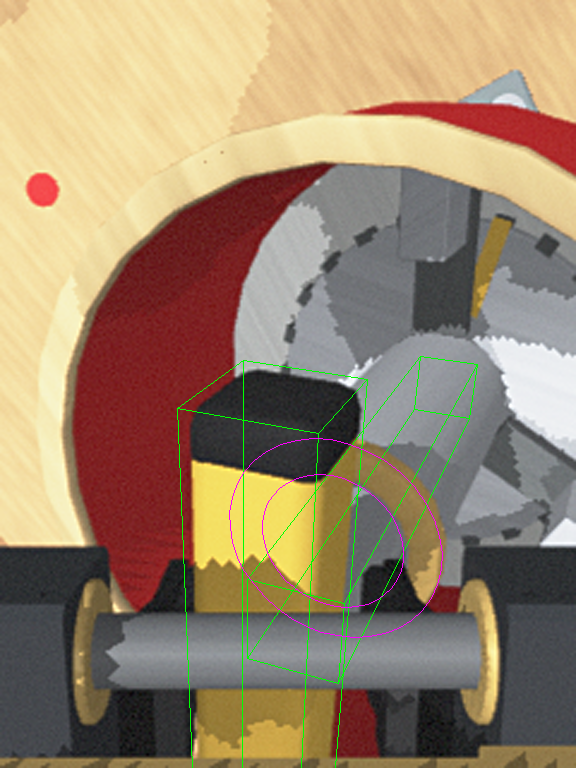

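View pics/f22scene.png

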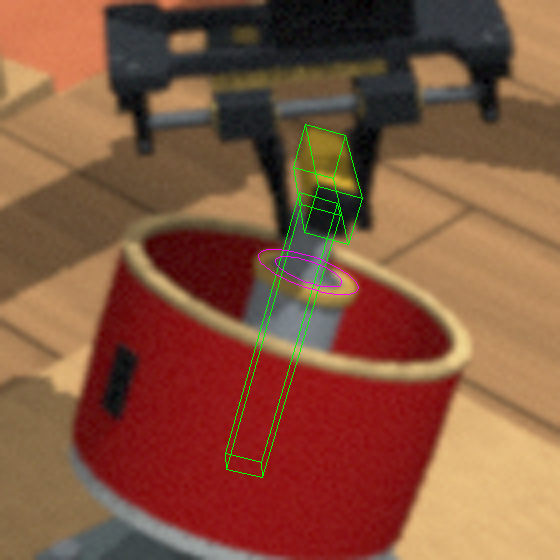

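Call:
servo_tool(grip_force=30, targets=[[5,-0.001,-0.002,0.0,-0.12],[5,-0.001,-0.002,0,-0.24],[5,-0.001,-0.002,0,-0.36],[5,-0.001,-0.002,0,-0.44],[5,-0.001,-0.002,0,-0.44]])

```text
time_s: 20.6
tool_pos: [0.5631, -0.2055, 0.208]
tool_rot: [179.2, 0.1, 77.7]
force: [2.0, -3.7, 10.3]
grip_width: 0.0335
```

```bash
python3 chk.py 23;  python3 fitpose.py 23 "list(monitor.get_obs()['tool_pos'])" 80; python3 -c "
from h import *; print(monitor.get_obs()['wrist_torque'])"
```

```text
t 20.6 q [ 48.5  15.4 -36.8  91.6   9.5  75.4  -1.9] p [ 0.5631 -0.2055  0.208 ] r [179.2    0.1   77.71] f [ 1.97 -3.7  10.34] g 0.033509830807441465
handle(grasp) in sleeve frame ex,ey,n -0.005096700455153131 -0.0013528690109046364 0.044055774716837505
N 6036 res 0.00035597501440272263 d [-0.0036 -0.0015  0.0037] rot [-2.873   2.5103  6.5539]
handle C sleeve [-0.0038 -0.0004  0.0489] tip [ 0.0019 -0.0004 -0.115 ] lean 25.28510187915437 grasp [-0.0051 -0.0025  0.0441]
theta 87.31295207855476
[-1.55291938 -1.55007666 -0.28472419]
```

View pics/f23wrist.png

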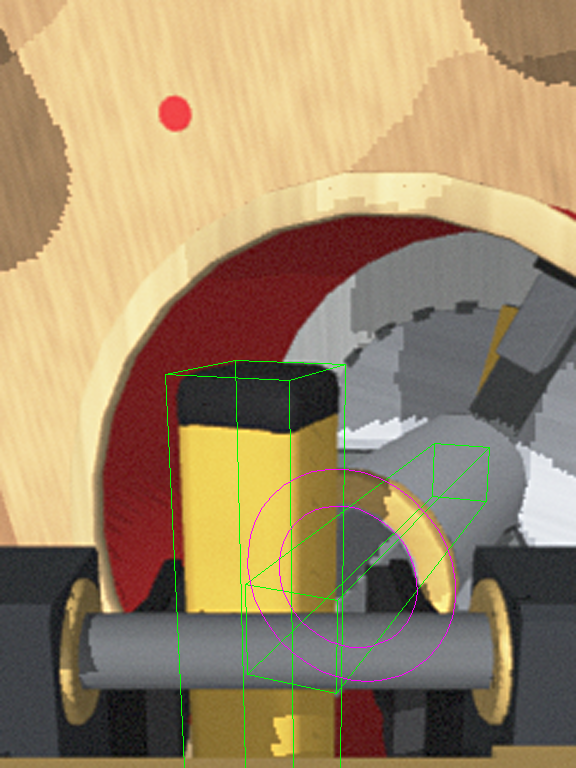

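View pics/f23scene.png

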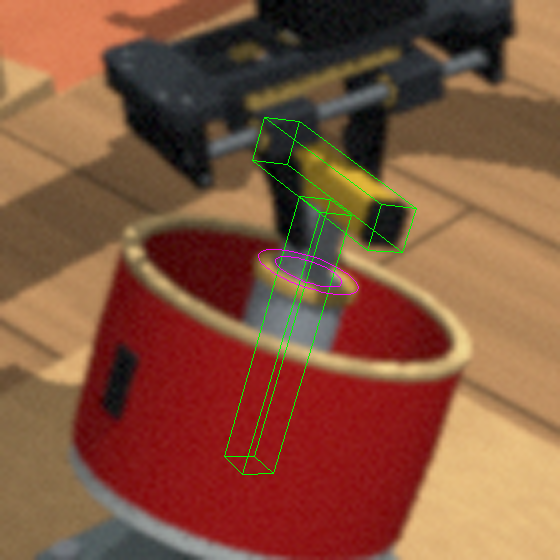

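Call:
servo_tool(grip_force=30, targets=[[5,0,0,0.0,-0.1],[5,0,0,0,-0.2],[5,0,0,0,-0.3],[5,0,0,0,-0.3]])

```text
time_s: 21.25
tool_pos: [0.5625, -0.2038, 0.2078]
tool_rot: [179.4, 0.2, 95.0]
force: [-0.4, -2.0, 11.4]
grip_width: 0.0336
```

```bash
cat > bar.py <<'E'
from ov import *
from fitkey import yellow,cloud
def bar(tag,c='wrist'):
    d={k:v for k,v in np.load(f'{c}{tag}.npz').items()}
    m=yellow(d,15,36,100); P,u,v=cloud(d,m); F=M-.114*n
    r=P-F; h=r@n; X=np.c_[r@ex,r@ey]; R=np.linalg.norm(X,axis=1)
    s=(abs(h)<.012)&(R>.02)&(R<.07)
    if s.sum()<8: print(tag,c,'few',s.sum()); return
    X=X[s]; a=np.degrees(np.arctan2(X[:,1],X[:,0]))%360; print(tag,c,s.sum(),'bar angle median',np.median(a),'spread',np.percentile(a,[10,90]))
for a in sys.argv[1:]:
    for c in ['wrist','top','scene']: bar(a,c)
E
python3 chk.py 24;  python3 fitpose.py 24 "list(monitor.get_obs()['tool_pos'])" 100; python3 -c "
from h import *; print(monitor.get_obs()['wrist_torque'])"; python3 bar.py 8 13 18 20 21 22 23 24
```

```text
t 21.25 q [ 50.3  15.8 -39.1  91.5  10.2  75.7  14.7] p [ 0.5625 -0.2038  0.2078] r [179.37   0.19  94.97] f [-0.42 -2.03 11.41] g 0.033625827855093895
handle(grasp) in sleeve frame ex,ey,n -0.004172340477572068 -0.002923624312727243 0.04427836376799577
N 6019 res 0.0003528651838217538 d [-0.003  -0.0033  0.0039] rot [-2.2821  2.1448  5.0189]
handle C sleeve [-0.0038 -0.0003  0.0489] tip [ 0.0012 -0.     -0.115 ] lean 25.556132793568256 grasp [-0.0042 -0.004   0.0443]
theta 105.64675117391555
[-0.77530613 -1.00720169 -0.27039261]
8 wrist 126 bar angle median 197.1891092569477 spread [193.9796 200.33  ]
8 top 29 bar angle median 197.79297774638985 spread [ 67.3203 200.5782]
8 scene few 0
13 wrist 323 bar angle median 197.33898095577237 spread [194.2123 200.1004]
13 top 18 bar angle median 197.98547415251267 spread [195.9769 200.1478]
13 scene few 0
18 wrist 330 bar angle median 197.21639934764414 spread [194.1544 200.1704]
18 top 18 bar angle median 197.77467823779938 spread [195.3103 200.0436]
18 scene few 0
20 wrist 345 bar angle median 197.28485887665596 spread [193.8361 200.3094]
20 top 20 bar angle median 198.09722138542307 spread [195.9637 201.0044]
20 scene few 0
21 wrist 341 bar angle median 204.5600533599924 spread [201.4674 207.6804]
21 top 17 bar angle median 205.05113703665316 spread [203.2287 207.1611]
21 scene few 0
22 wrist 282 bar angle median 224.74606673737082 spread [222.2216 227.7841]
22 top 12 bar angle median 224.7728100792196 spread [223.3322 226.5664]
22 scene few 0
23 wrist 148 bar angle median 256.8511412827078 spread [254.1317 259.1001]
23 top few 2
23 scene few 0
24 wrist 270 bar angle median 273.10460714681153 spread [270.1284 276.4282]
24 top 21 bar angle median 271.276885095659 spread [269.6284 274.2057]
24 scene few 0
```

View pics/f24wrist.png

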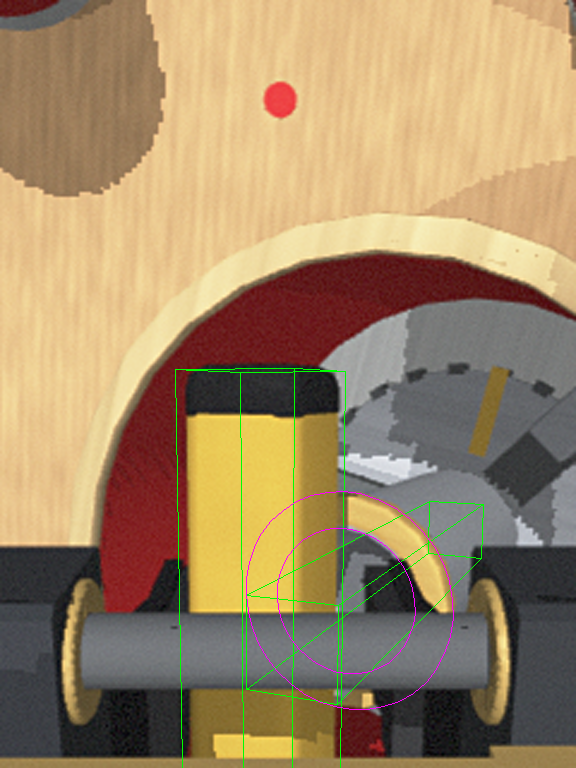

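Call:
servo_tool(grip_force=30, targets=[[5,0,0,0.0,-0.08],[5,0,0,0,-0.16],[5,0,0,0,-0.24],[5,0,0,0,-0.24]])

```text
time_s: 21.9
tool_pos: [0.5611, -0.203, 0.2081]
tool_rot: [179.6, 0.2, 108.7]
force: [-5.6, 1.0, 16.2]
grip_width: 0.0326
```

```bash
python3 chk.py 25;  python3 fitpose.py 25 "list(monitor.get_obs()['tool_pos'])" 115; python3 -c "
from h import *; print(monitor.get_obs()['wrist_torque'])"; python3 bar.py 25
```

```text
t 21.9 q [ 51.7  16.1 -41.   91.5  10.8  76.   28. ] p [ 0.5611 -0.203   0.2081] r [179.59   0.19 108.68] f [-5.65  1.03 16.22] g 0.03258388543442873
handle(grasp) in sleeve frame ex,ey,n -0.0029795214211846346 -0.003556334393598986 0.045257541959241254
N 5706 res 0.0003993928226028818 d [-0.0023  0.      0.0032] rot [ 2.1406  0.7128 -3.1884]
handle C sleeve [-0.0024 -0.0043  0.0491] tip [ 0.0006 -0.0053 -0.1148] lean 26.26343724276571 grasp [-0.0029 -0.0046  0.0452]
theta 111.24551081805203
[-0.07584701  0.14862411 -0.50848733]
25 wrist 253 bar angle median 273.16518599690977 spread [270.1731 276.3224]
25 top 19 bar angle median 271.41792650506756 spread [269.4061 274.5456]
25 scene few 0
```

Call:
servo_tool(grip_force=35, targets=[[5,0,0,0.0,-0.06],[5,0,0,0,-0.12],[5,0,0,0,-0.12]])

```text
time_s: 22.42
tool_pos: [0.5609, -0.2027, 0.2087]
tool_rot: [179.6, 0.2, 115.5]
force: [-8.1, 1.4, 19.9]
grip_width: 0.0321
```

```bash
python3 chk.py 26;  python3 fitpose.py 26 "list(monitor.get_obs()['tool_pos'])" 115; python3 -c "
from h import *; print(monitor.get_obs()['wrist_torque'])"; python3 bar.py 26
```

```text
t 22.425 q [ 52.5  16.3 -42.   91.4  11.1  76.1  34.6] p [ 0.5609 -0.2027  0.2087] r [179.64   0.23 115.53] f [-8.11  1.39 19.87] g 0.03206847839686741
handle(grasp) in sleeve frame ex,ey,n -0.003048788196379808 -0.003738589431981908 0.045932778209195106
N 5133 res 0.0004362971467972345 d [-0.0007  0.0002  0.0032] rot [ 1.6573  1.6375 -1.2256]
handle C sleeve [-0.0039 -0.0049  0.0491] tip [ 0.0015 -0.0068 -0.1148] lean 25.43466370322305 grasp [-0.0031 -0.0048  0.0459]
theta 113.26480896516213
[ 0.0723599   0.47619319 -0.66723549]
26 wrist 246 bar angle median 273.1557052164062 spread [270.1828 276.2197]
26 top 21 bar angle median 271.001975996877 spread [270.1612 274.1701]
26 scene few 0
```

View pics/f26wrist.png

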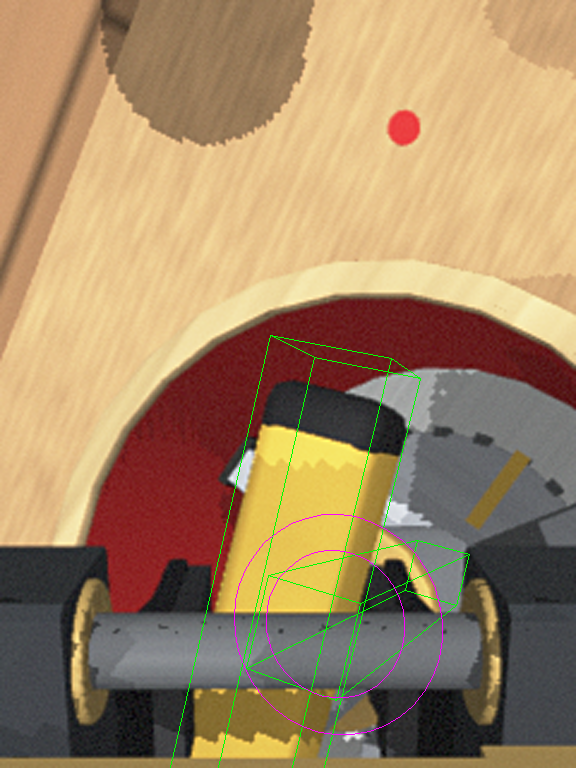

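Call:
servo_tool(grip_force=25, targets=[[5,0,0,0.0,0.15],[5,0,0,0,0.3],[5,0,0,0,0.45],[5,0,0,0,0.5],[5,0,0,0,0.5]])

```text
time_s: 23.2
tool_pos: [0.5644, -0.1985, 0.2088]
tool_rot: [179.2, -0.2, 87.2]
force: [0.2, 4.9, 15.0]
grip_width: 0.0335
```

```bash
python3 chk.py 27;  python3 fitpose.py 27 "list(monitor.get_obs()['tool_pos'])" 95; python3 -c "
from h import *; print(monitor.get_obs()['wrist_torque'])"; python3 bar.py 27
```

```text
t 23.2 q [ 49.2  15.5 -38.2  91.5   9.5  75.6   7. ] p [ 0.5644 -0.1985  0.2088] r [179.2   -0.23  87.22] f [ 0.17  4.92 14.96] g 0.03348979317269196
handle(grasp) in sleeve frame ex,ey,n -0.0055822625906988095 -0.008465707649751181 0.04475908272795217
N 5440 res 0.0003823291478758876 d [-0.0036 -0.0067  0.0032] rot [ 3.8885  0.6645 -9.    ]
handle C sleeve [-0.0048 -0.0022  0.0488] tip [-0.001  -0.0002 -0.1152] lean 25.961351050048087 grasp [-0.0056 -0.0094  0.0448]
theta 85.30030195113419
[ 1.39148321 -1.48581023  0.41591278]
27 wrist 266 bar angle median 273.1170549201653 spread [269.9354 276.2455]
27 top 21 bar angle median 271.68696363356486 spread [269.5946 273.798 ]
27 scene few 0
```

View pics/f27wrist.png

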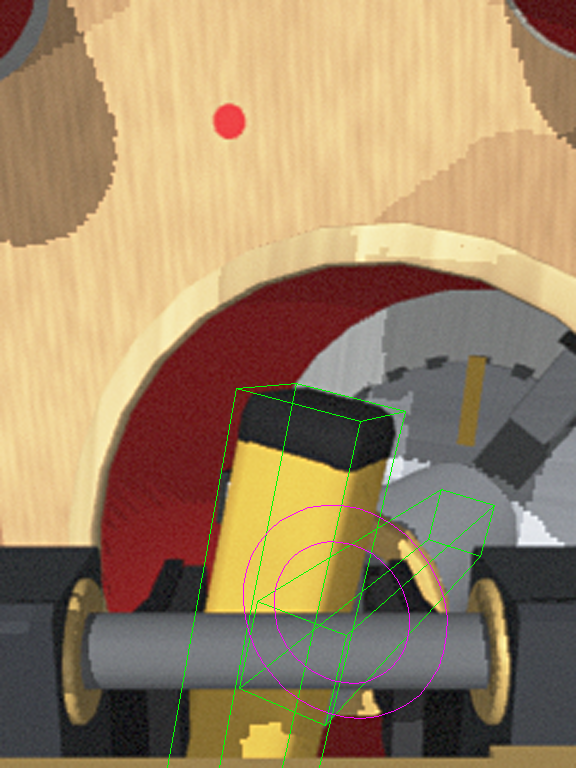

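Call:
servo_tool(targets=[[40,0,0,0.0,0],[50,0,0,0,0],[50,0,0,0,0],[50,0,0,0,0]])

```text
time_s: 23.85
tool_pos: [0.5579, -0.2036, 0.2029]
tool_rot: [-180.0, -0.0, 86.9]
force: [-1.6, -0.3, 3.7]
grip_width: 0.0429
```

```bash
python3 chk.py 28;  python3 fitpose.py 28 "list(monitor.get_obs()['tool_pos'])" 90; python3 bar.py 28
```

```text
t 23.85 q [ 49.4  15.7 -37.9  91.9   9.9  75.8   7. ] p [ 0.5579 -0.2036  0.2029] r [-179.96   -0.05   86.92] f [-1.59 -0.26  3.65] g 0.04286570634690101
handle(grasp) in sleeve frame ex,ey,n 0.00215484884595434 -0.0024414169269427835 0.04209618707563372
N 5548 res 0.0003467162657565326 d [-0.0074 -0.0046  0.0045] rot [ 0.1675 -1.5293  0.8533]
handle C sleeve [0.0058 0.0027 0.049 ] tip [ 0.0016  0.0005 -0.1149] lean 28.787698344540015 grasp [ 0.0021 -0.003   0.042 ]
theta 90.57870863754927
28 wrist 289 bar angle median 272.94009164603244 spread [270.0289 276.3092]
28 top 22 bar angle median 271.8240151575396 spread [269.5955 274.0869]
28 scene few 0
```

View pics/f28wrist.png

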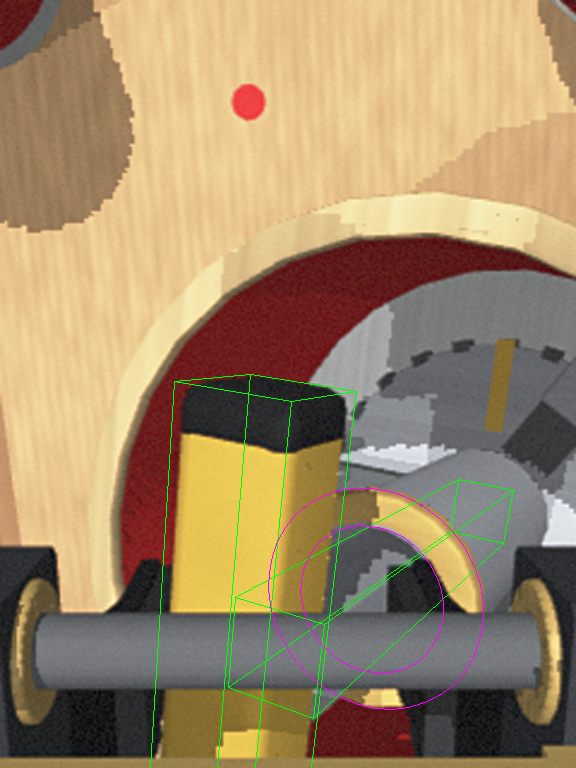

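View pics/f28scene.png

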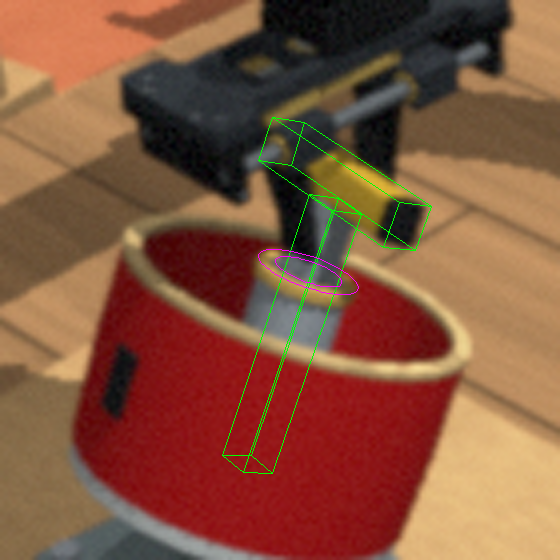

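Call:
servo_tool(grip_force=25, targets=[[50,-0.005,-0.007,-0.004,0.08],[50,-0.005,-0.007,-0.004,0.08],[30,-0.005,-0.007,-0.004,0.08],[10,-0.005,-0.007,-0.004,0.08],[10,-0.005,-0.007,-0.004,0.08]])

```text
time_s: 24.62
tool_pos: [0.5521, -0.2088, 0.2075]
tool_rot: [179.8, 0.0, 82.4]
force: [2.0, -1.4, 0.9]
grip_width: 0.0357
```

```bash
python3 chk.py 29;  python3 fitpose.py 29 "list(monitor.get_obs()['tool_pos'])" 90; python3 bar.py 29
```

```text
t 24.625 q [ 49.7  14.8 -37.2  92.3   9.1  75.8   3.6] p [ 0.5521 -0.2088  0.2075] r [179.82   0.01  82.36] f [ 1.98 -1.4   0.86] g 0.03565838911249803
handle(grasp) in sleeve frame ex,ey,n 0.004316527358923359 0.0036976130903584445 0.04837961994981191
N 6352 res 0.00033132457020405067 d [-0.0027 -0.0005 -0.0008] rot [-0.8523 -1.6586  1.6785]
handle C sleeve [0.0074 0.0037 0.0489] tip [ 0.0023  0.0029 -0.115 ] lean 29.071788925013983 grasp [0.0047 0.0027 0.0484]
theta 91.7579845324607
29 wrist 283 bar angle median 273.1858495708837 spread [270.0661 276.5326]
29 top 22 bar angle median 271.85437248942645 spread [269.58   273.8317]
29 scene few 0
```

View pics/f29wrist.png

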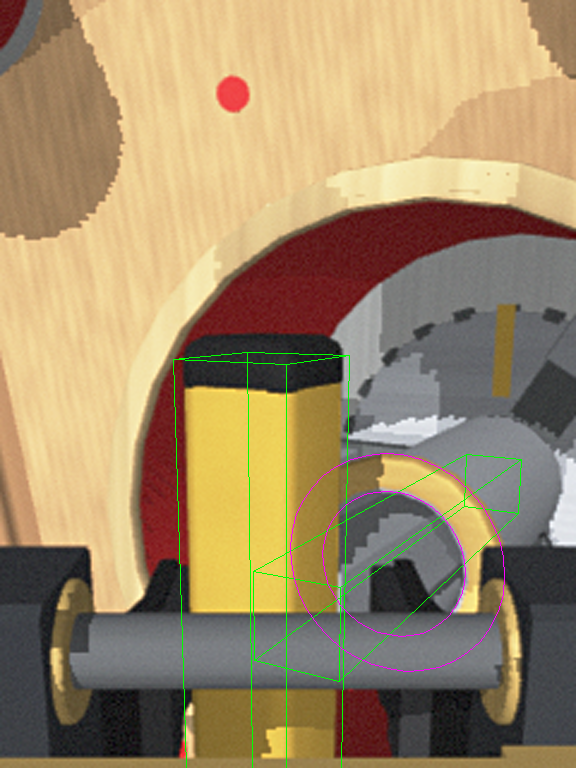

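Call:
servo_tool(grip_force=30, targets=[[5,0,0,0,0],[5,0,-0.0046,-0.0089,0],[5,0,-0.0092,-0.0178,0],[5,0.0005,-0.0138,-0.0267,0],[5,0.0005,-0.0183,-0.0355,0]])

```text
time_s: 25.4
tool_pos: [0.5342, -0.206, 0.2424]
tool_rot: [179.8, -0.0, 82.3]
force: [7.4, -1.1, -4.2]
grip_width: 0.0341
```

```bash
python3 chk.py 30;  python3 fitpose.py 30 "list(monitor.get_obs()['tool_pos'])" 90; python3 bar.py 30
```

```text
t 25.4 q [ 51.3  11.2 -37.4  91.9   6.9  79.    5.5] p [ 0.5342 -0.206   0.2424] r [179.78  -0.01  82.34] f [ 7.44 -1.14 -4.19] g 0.03409731227358428
handle(grasp) in sleeve frame ex,ey,n 0.00444229645747891 0.003786027624597088 0.08775425209853194
N 6399 res 0.0003349701405014633 d [-0.0022 -0.0006 -0.0013] rot [-0.5837  0.1389  2.0818]
handle C sleeve [0.0065 0.0039 0.0887] tip [ 0.0066  0.0027 -0.0753] lean 27.252640595021447 grasp [0.0041 0.003  0.089 ]
theta 92.1242919343481
30 wrist 223 bar angle median 273.15420325128065 spread [270.0706 276.4556]
30 top 22 bar angle median 271.14034764511194 spread [269.545  274.3839]
30 scene few 0
```

View pics/f30wrist.png

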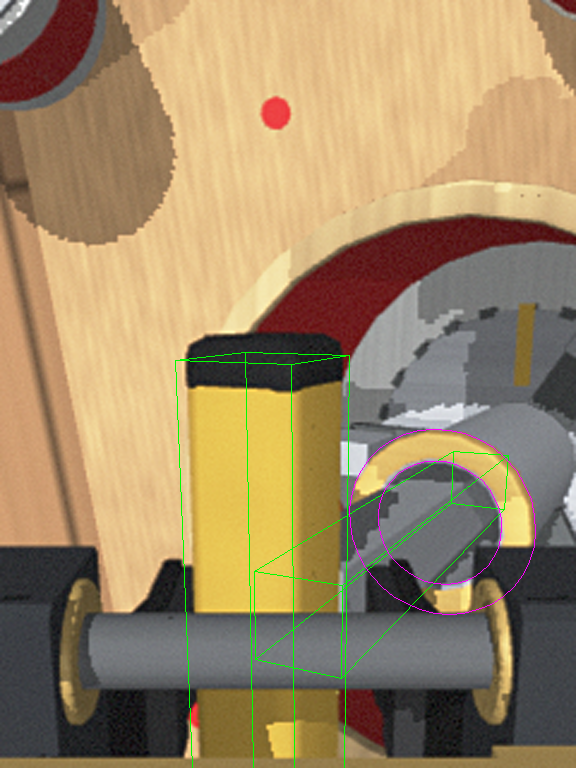

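View pics/f30scene.png

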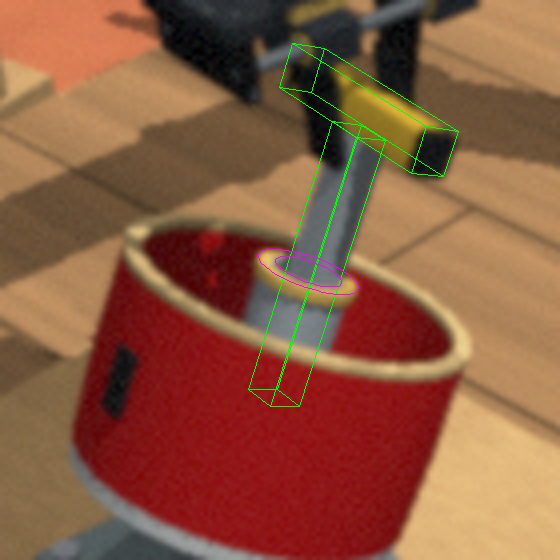

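Call:
servo_tool(grip_force=18, targets=[[5,0.002,0.0036,-0.0018,0.12],[5,0.002,0.0036,-0.0018,0.26],[5,0.002,0.0036,-0.0018,0.4],[5,0.002,0.0036,-0.0018,0.54],[5,0.002,0.0036,-0.0018,0.68]])

```text
time_s: 26.18
tool_pos: [0.536, -0.2047, 0.2437]
tool_rot: [-180.0, 0.1, 43.1]
force: [2.4, -1.4, -1.0]
grip_width: 0.031
```

```bash
python3 chk.py 31;  python3 fitpose.py 31 "list(monitor.get_obs()['tool_pos'])" 55; python3 bar.py 31
```

```text
t 26.175 q [ 47.6  11.  -33.5  91.5   6.2  79.4 -33.5] p [ 0.536  -0.2047  0.2437] r [-179.95    0.07   43.09] f [ 2.35 -1.35 -1.04] g 0.03098213252598431
handle(grasp) in sleeve frame ex,ey,n 0.0024659138678043892 0.002206923833327227 0.08816275682281609
N 6688 res 0.00036022752190361003 d [ 0.0018  0.0022 -0.0017] rot [ 1.1726 -0.0605 -6.0778]
handle C sleeve [ 0.0021 -0.001   0.0859] tip [ 0.0028  0.004  -0.078 ] lean 27.131299814013733 grasp [0.0026 0.0014 0.0881]
theta 49.051054371044366
31 wrist 236 bar angle median 272.93846434499073 spread [269.9227 276.1438]
31 top 22 bar angle median 271.5622936514259 spread [269.8135 274.7234]
31 scene few 0
```

View pics/f31wrist.png

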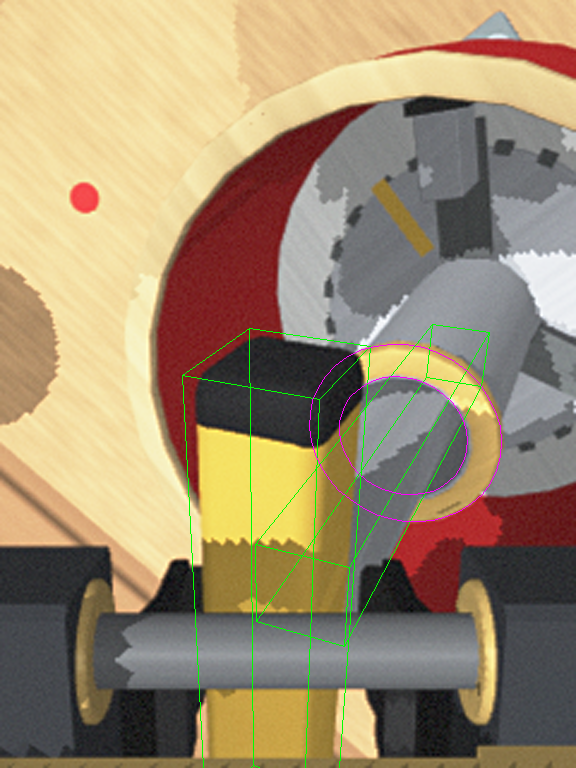

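Call:
servo_tool(grip_force=22, targets=[[5,-0.0022,-0.0029,-0.0071,0.12],[5,-0.0022,-0.0029,-0.0071,0.28],[5,-0.0022,-0.0029,-0.0071,0.44],[5,-0.0022,-0.0029,-0.0071,0.6],[5,-0.0022,-0.0029,-0.0071,0.76]])

```text
time_s: 26.95
tool_pos: [0.5309, -0.2038, 0.2497]
tool_rot: [-179.9, 0.3, -0.4]
force: [0.0, -0.1, -2.6]
grip_width: 0.0224
```

Call:
servo_tool(targets=[[5,0,0,0,0.1],[5,0,0,0,0.157],[5,0,0,0,0.157],[5,0,0,0,0.157]])

```text
time_s: 27.45
tool_pos: [0.5318, -0.2035, 0.2503]
tool_rot: [-180.0, 0.2, -9.1]
force: [0.6, -0.3, -4.1]
grip_width: 0.0219
```

```bash
python3 chk.py 32;  python3 fitpose.py 32 "list(monitor.get_obs()['tool_pos'])" 0; python3 bar.py 32
```

```text
t 27.45 q [ 43.9   9.9 -28.9  91.5   4.8  80.  -84.5] p [ 0.5318 -0.2035  0.2503] r [-179.97    0.19   -9.05] f [ 0.61 -0.29 -4.08] g 0.021909367002226763
handle(grasp) in sleeve frame ex,ey,n 0.003283937070479696 0.0016877893988551994 0.09600155483862828
N 6230 res 0.0004362431663065911 d [ 0.0028 -0.0048 -0.0016] rot [-2.8394  1.2209  4.7338]
handle C sleeve [0.     0.0053 0.0932] tip [ 0.0021  0.0068 -0.0708] lean 26.58473255794023 grasp [0.0025 0.001  0.0962]
theta 5.579278773068871
32 wrist 224 bar angle median 272.92875953656477 spread [269.819  276.1723]
32 top few 1
32 scene few 0
```

View pics/f32wrist.png

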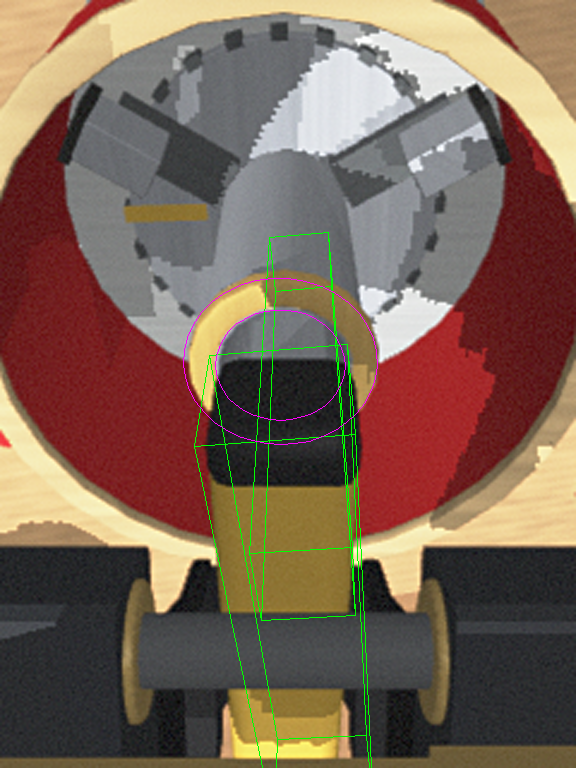

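View pics/f32scene.png

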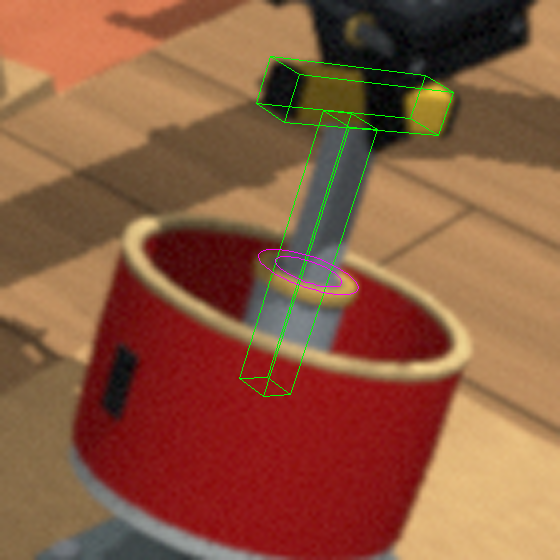

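```bash
cat > fit3.py <<'E'
from ov import *
from fitkey import cloud
from scipy.optimize import least_squares
np.set_printoptions(precision=4,suppress=True)
def fit3(tag,tp,yaw,verbose=True):
    d={k:v for k,v in np.load(f'wrist{tag}.npz').items()}
    m=np.zeros((420,560),bool); m[120:252,230:330]=1
    P,u,v=cloud(d,m); a=np.radians(yaw)
    X=np.array([np.cos(a),np.sin(a),0]);Y=np.array([np.sin(a),-np.cos(a),0]);Z=np.array([0,0,1.])
    G=np.array(tp)+[0,0,.019]; r=P-G; q=np.c_[r@X,r@Y,r@Z]
    q=q[(abs(q[:,1])<.009)&(abs(q[:,0])<.075)&(abs(q[:,2])<.06)]
    def sd(p,q):
        l=p[2]; zx=np.array([-np.sin(l),np.cos(l)]); xx=np.array([np.cos(l),np.sin(l)])  # handle far-end dir (up/away)
        w_=q[:,[0,2]]-p[:2]; A=np.abs(np.c_[w_@xx,w_@zx])-[.055,.012]
        return np.linalg.norm(np.maximum(A,0),axis=1)+np.minimum(A.max(1),0)
    p=np.array([0,0,.48])
    for t in [.03,.02,.012,.006,.004,.004]:
        s=abs(sd(p,q)); Q=q[s<t]; p=least_squares(lambda p:sd(p,Q)*1000,p,loss='soft_l1',f_scale=1).x
    l=p[2]; zk=-np.sin(l)*X+np.cos(l)*Z; C=G+p[0]*X+p[1]*Z; T=C-.164*zk
    print(tag,'N',len(Q),'res',np.median(abs(sd(p,Q))),'offset x,z',p[:2],'lean',np.degrees(l)); print('  C',C,'tip',T)
    return C,zk,T,X,Y
if __name__=='__main__':
    for t,tp,y in [(8,[0.4771,-0.1913,0.3683],-9.25),(9,[0.4991,-0.1996,0.3221],-9.36),(11,[.5342,-.203,.253],-9.3),(15,[0.5428,-0.2012,0.2319],-9.2),(17,[.5501,-.2044,.2233],-9.3),(32,[.5318,-.2035,.2503],-9.05)]:
        fit3(t,tp,y)
E
python3 fit3.py
```

```text
8 N 4672 res 0.0003315892223245548 offset x,z [0.0002 0.0005] lean 28.111628586914783
  C [ 0.4773 -0.1913  0.3878] tip [ 0.5535 -0.2037  0.2431]
9 N 4666 res 0.0003369810102681371 offset x,z [0.0001 0.0008] lean 28.08394288529332
  C [ 0.4992 -0.1996  0.3419] tip [ 0.5754 -0.2122  0.1972]
11 N 4668 res 0.0003472017304317048 offset x,z [0.0003 0.002 ] lean 27.960203425156546
  C [ 0.5345 -0.2031  0.274 ] tip [ 0.6104 -0.2155  0.1292]
15 N 4203 res 0.0003888258043159981 offset x,z [-0.0029  0.004 ] lean 27.613540074086522
  C [ 0.54   -0.2007  0.2549] tip [ 0.615  -0.2129  0.1096]
17 N 4336 res 0.00035674999623865663 offset x,z [-0.0032  0.0038] lean 27.710774846280312
  C [ 0.5469 -0.2039  0.2461] tip [ 0.6222 -0.2162  0.1009]
32 N 5108 res 0.00034991118360015033 offset x,z [ 0.0039 -0.0009] lean 26.2781801000702
  C [ 0.5357 -0.2041  0.2684] tip [ 0.6074 -0.2155  0.1214]
```

Call:
servo_tool(grip_force=28, targets=[[5,-0.005,0,-0.014,0],[5,-0.019,0,-0.041,0],[5,-0.035,0,-0.072,0],[5,-0.051,0,-0.103,0],[5,-0.067,0,-0.1333,0]])

```text
time_s: 28.22
tool_pos: [0.466, -0.1928, 0.3869]
tool_rot: [179.9, -0.1, -9.2]
force: [-0.1, 0.8, -2.8]
grip_width: 0.0216
```

Call:
servo_tool(targets=[[5,0,0,-0.005,0],[5,0,0,-0.005,0]])

```text
time_s: 28.48
tool_pos: [0.467, -0.193, 0.3897]
tool_rot: [180.0, -0.0, -9.2]
force: [-0.3, 0.2, -4.1]
grip_width: 0.0217
```

```bash
python3 chk.py 33; python3 -c "
from fit3 import *
o=monitor.get_obs(); fit3(33,o['tool_pos'],o['tool_rot'][2])
d=snap('top','t33')
"; python3 bar.py 33
```

```text
t 28.475 q [ 47.2   0.  -27.5  85.4   0.   94.6 -79.5] p [ 0.467  -0.193   0.3897] r [179.98  -0.04  -9.16] f [-0.25  0.21 -4.06] g 0.021743942295206285
handle(grasp) in sleeve frame ex,ey,n -0.0023422439639435833 0.0018572282594542598 0.24999573949745862
33 N 5154 res 0.0003405946772901385 offset x,z [ 0.0036 -0.0011] lean 26.367197633629907
  C [ 0.4702 -0.1935  0.406 ] tip [ 0.5421 -0.2051  0.259 ]
33 wrist 122 bar angle median 273.1639757469793 spread [270.0704 276.1506]
33 top 30 bar angle median 270.96284815163165 spread [ 71.257  274.0929]
33 scene few 0
```

View pics/wrist33.png

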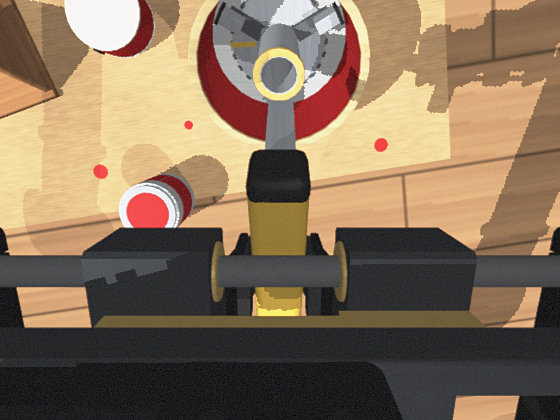

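View pics/scene33.png

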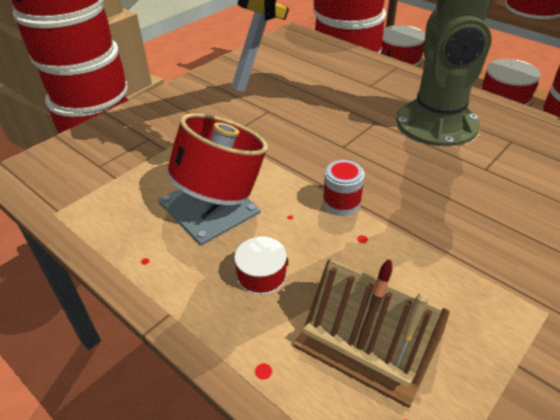

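Call:
servo_tool(targets=[[5,0.003,-0.03,0,-0.03],[5,0.01,-0.075,0,-0.1],[5,0.02,-0.12,0,-0.18],[5,0.033,-0.165,0,-0.27],[5,0.047,-0.21,0.01,-0.335]])

```text
time_s: 29.3
tool_pos: [0.5474, 0.0097, 0.3799]
tool_rot: [-180.0, -0.1, 10.3]
force: [0.9, -1.0, -4.2]
grip_width: 0.0218
```

```bash
python3 -c "
from h import *
st()"
```

```text
t 29.3 q [ 32.9   6.7 -40.5  80.9   4.4  93.9 -86.8] p [0.5474 0.0097 0.3799] r [-1.7999e+02 -7.0000e-02  1.0260e+01] f [ 0.92 -1.03 -4.2 ] g 0.02179789021160419
```

Call:
servo_tool(targets=[[5,0.03,-0.028,0.01,0],[5,0.07,-0.065,0.03,0],[5,0.11,-0.102,0.05,0],[5,0.145,-0.135,0.06,0],[5,0.158,-0.147,0.06,0]])

```text
time_s: 29.92
tool_pos: [0.6759, 0.1841, 0.3161]
tool_rot: [-179.8, 0.3, 10.4]
force: [-0.3, -0.2, -3.5]
grip_width: 0.0215
```

Call:
servo_tool(targets=[[5,0,0,0,0],[5,0,0,0,0],[5,0,0,0,0]])

```text
time_s: 30.3
tool_pos: [0.6767, 0.1777, 0.3202]
tool_rot: [179.9, -0.0, 9.9]
force: [-0.6, -0.4, -3.8]
grip_width: 0.0216
```

```bash
python3 chk.py 34; python3 -c "
from fit3 import *
o=monitor.get_obs(); fit3(34,o['tool_pos'],o['tool_rot'][2])
d={k:v for k,v in np.load('wrist34.npz').items()}
from h import *
for l in ['groove_a','brush','awl']:
    for r in pinpoint('wrist',l)[:4]: print(l,np.round(r['at'],1),r['confidence'],w(d,r['at']))
print(proj(d,[0.7527,0.1927,0.0374]))
"
```

```text
t 30.3 q [  10.    28.9  -43.2   64.2   19.4   93.7 -108.2] p [0.6767 0.1777 0.3202] r [179.94  -0.03   9.92] f [-0.63 -0.35 -3.78] g 0.02155490039562508
handle(grasp) in sleeve frame ex,ey,n -0.10099974377580326 -0.39785689585402084 0.12081661587116366
34 N 5149 res 0.00035018450748469654 offset x,z [ 0.0032 -0.0013] lean 26.40047318724219
  C [0.6798 0.1785 0.3379] tip [0.7517 0.1911 0.191 ]
groove_a [222.9 112.2] 0.72 [0.7423 0.2596 0.0408]
groove_a [277.1 113.4] 0.71 [0.7485 0.1904 0.2167]
groove_a [172.4 115.5] 0.68 [0.7271 0.323  0.0384]
groove_a [228.1 116.2] 0.61 [0.7387 0.2513 0.0491]
brush [227.6 111.5] 0.92 [0.7442 0.2539 0.0407]
awl [174.4 111.8] 0.94 [0.7321 0.3207 0.0391]
awl [274.8 263.6] 0.61 [0.7089 0.1835 0.4052]
[[276.3368 113.3717]]
```

View pics/wrist34.png

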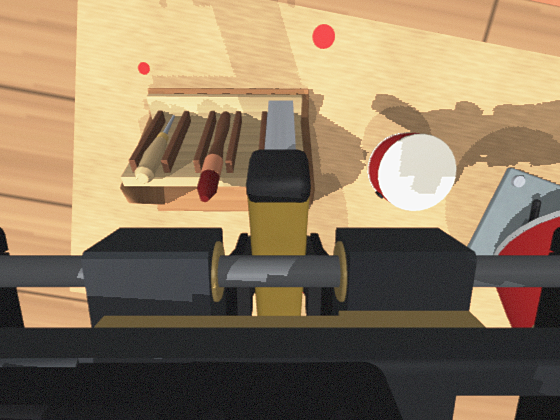

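View pics/scene34.png

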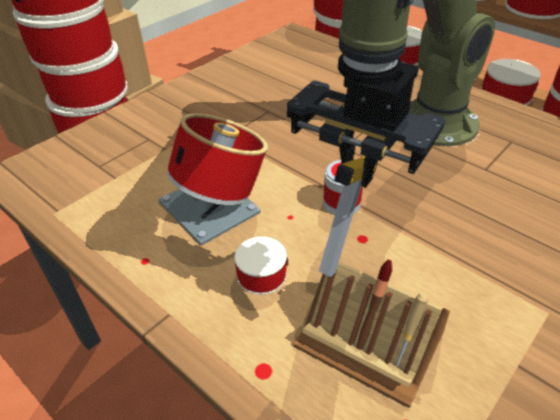

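Call:
servo_tool(targets=[[5,0.003,-0.0014,0.02,0],[5,0.003,-0.0014,0.06,0],[5,0.003,-0.0014,0.1,0],[5,0.003,-0.0014,0.125,0],[5,0.003,-0.0014,0.13,0]])

```text
time_s: 31.22
tool_pos: [0.6778, 0.1799, 0.1857]
tool_rot: [180.0, 0.3, 10.0]
force: [-0.0, 0.5, -3.1]
grip_width: 0.0221
```

Call:
servo_tool(targets=[[5,0,0,0,0],[5,0,0,0,0],[5,0,0,0,0]])

```text
time_s: 31.6
tool_pos: [0.68, 0.1812, 0.1909]
tool_rot: [-180.0, -0.1, 10.0]
force: [-0.3, 0.2, -3.4]
grip_width: 0.0217
```

```bash
python3 chk.py 35; python3 -c "
from fit3 import *
o=monitor.get_obs(); fit3(35,o['tool_pos'],o['tool_rot'][2])
a=cv2.imread('pics/wrist35.png')[60:240,180:360];cv2.imwrite('pics/z35.png',cv2.resize(a,None,fx=3.3,fy=3.3,interpolation=cv2.INTER_CUBIC))
a=cv2.imread('pics/scene35.png')[220:400,270:460];cv2.imwrite('pics/z35s.png',cv2.resize(a,None,fx=3.3,fy=3.3,interpolation=cv2.INTER_CUBIC))
"
```

```text
t 31.6 q [  11.3   31.5  -42.3   75.8   20.9   80.4 -110.1] p [0.68   0.1812 0.1909] r [-179.99   -0.12   10.02] f [-0.32  0.25 -3.44] g 0.021669463820697232
handle(grasp) in sleeve frame ex,ey,n -0.04415385741026108 -0.40187603384727877 0.004674416413289125
35 N 5103 res 0.0003497248967603544 offset x,z [ 0.0033 -0.0011] lean 26.520393640781872
  C [0.6829 0.1815 0.2081] tip [0.755  0.1943 0.0613]
```

View pics/z35.png

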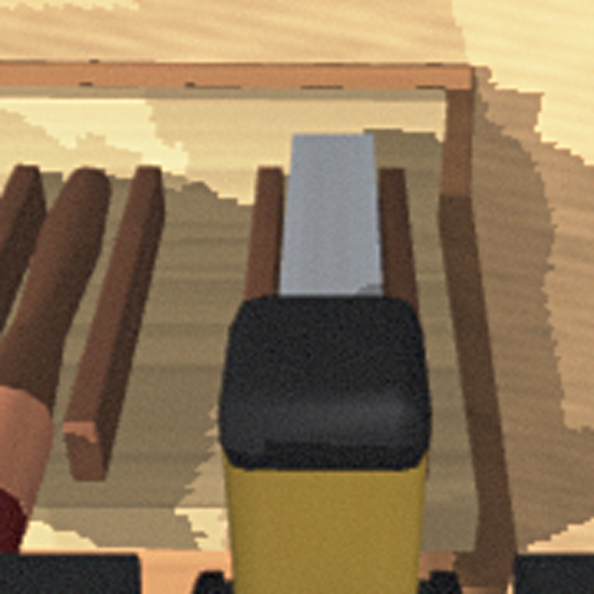

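View pics/z35s.png

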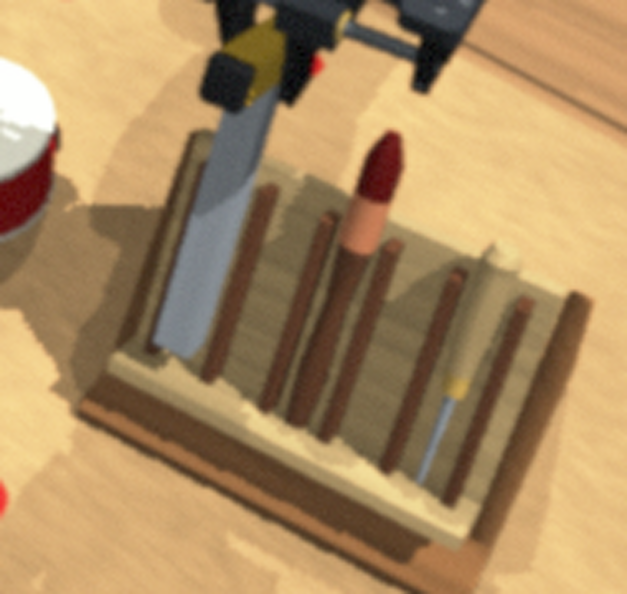

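Call:
servo_tool(targets=[[5,-0.001,0.001,0.005,0],[5,-0.0015,0.001,0.01,0],[5,-0.0015,0.001,0.015,0],[5,-0.0015,0.001,0.02,0],[5,-0.0015,0.001,0.02,0]])

```text
time_s: 32.38
tool_pos: [0.6778, 0.1794, 0.1688]
tool_rot: [180.0, 0.1, 10.0]
force: [-0.2, -0.3, -3.5]
grip_width: 0.022
```

```bash
python3 chk.py 36; python3 -c "
from fit3 import *
o=monitor.get_obs(); fit3(36,o['tool_pos'],o['tool_rot'][2])
a=cv2.imread('pics/wrist36.png')[60:240,180:360];cv2.imwrite('pics/z36.png',cv2.resize(a,None,fx=3.3,fy=3.3,interpolation=cv2.INTER_CUBIC))
a=cv2.imread('pics/scene36.png')[220:400,270:460];cv2.imwrite('pics/z36s.png',cv2.resize(a,None,fx=3.3,fy=3.3,interpolation=cv2.INTER_CUBIC))
"
```

```text
t 32.375 q [  11.6   32.1  -42.    77.6   21.3   78.3 -110.3] p [0.6778 0.1794 0.1688] r [179.99   0.07  10.02] f [-0.25 -0.32 -3.54] g 0.02195176426017165
handle(grasp) in sleeve frame ex,ey,n -0.032329392037916634 -0.3997554531196821 -0.014121892742569388
36 N 5112 res 0.00035041931496926707 offset x,z [ 0.0031 -0.0016] lean 26.481947190828045
  C [0.6813 0.1802 0.1872] tip [0.7533 0.193  0.0404]
```

View pics/z36s.png

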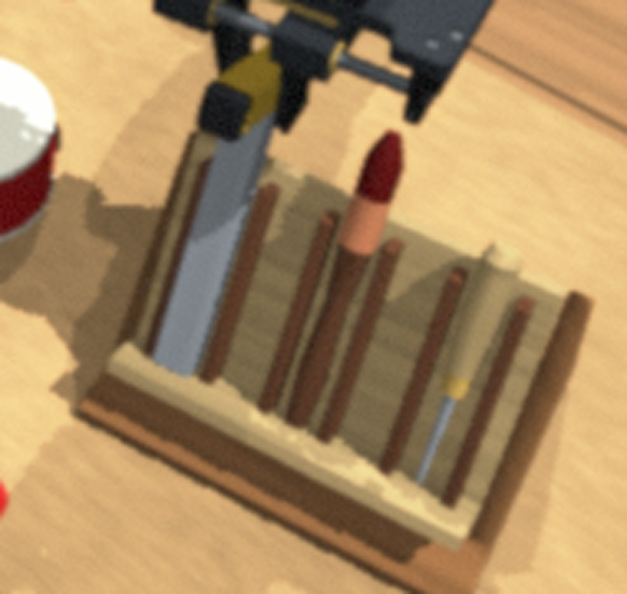

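Call:
servo_tool(targets=[[5,0,0,0.0015,0],[5,0,0,0.003,0],[5,0,0,0.003,0]])

```text
time_s: 32.9
tool_pos: [0.6782, 0.1797, 0.1672]
tool_rot: [180.0, -0.0, 10.0]
force: [-1.0, -1.5, -0.0]
grip_width: 0.022
```

Call:
servo_tool(targets=[[5,0,0,0.001,0],[5,0,0,0.001,0]])

```text
time_s: 33.15
tool_pos: [0.6779, 0.1798, 0.167]
tool_rot: [180.0, -0.0, 10.0]
force: [-4.0, -1.3, 5.6]
grip_width: 0.0217
```

```bash
python3 chk.py 37; python3 -c "
from fit3 import *
o=monitor.get_obs(); fit3(37,o['tool_pos'],o['tool_rot'][2])"
```

```text
t 33.15 q [  11.6   32.1  -42.    77.8   21.4   78.  -110.4] p [0.6779 0.1798 0.167 ] r [179.98  -0.02  10.02] f [-4.03 -1.33  5.65] g 0.02172206385465967
handle(grasp) in sleeve frame ex,ey,n -0.03155514853064739 -0.4001747583911985 -0.01574375151158224
37 N 5112 res 0.0003451063654105451 offset x,z [ 0.0031 -0.0012] lean 26.46298247851406
  C [0.681  0.1803 0.1848] tip [0.753  0.193  0.0379]
```

Call:
servo_tool(grip_force=4, targets=[[5,0,0,-0.001,0],[5,-0.0015,0,-0.0005,0],[5,-0.003,0,0.0,0],[5,-0.0045,0,0.0008,0],[5,-0.0045,0,0.0008,0]])

```text
time_s: 33.92
tool_pos: [0.6738, 0.1786, 0.1643]
tool_rot: [180.0, -0.0, 10.0]
force: [-0.8, -0.6, -1.3]
grip_width: 0.0221
```

```bash
python3 chk.py 38; python3 -c "
from fit3 import *
o=monitor.get_obs(); fit3(38,o['tool_pos'],o['tool_rot'][2])"
```

```text
t 33.925 q [  11.9   31.7  -42.1   78.7   21.2   77.5 -110.4] p [0.6738 0.1786 0.1643] r [179.98  -0.    10.01] f [-0.78 -0.61 -1.32] g 0.022093730815128835
handle(grasp) in sleeve frame ex,ey,n -0.02685699835850737 -0.3982708283618245 -0.01630640468396268
38 N 5055 res 0.00035720104773227963 offset x,z [ 0.0028 -0.0011] lean 28.305947063273567
  C [0.6765 0.1791 0.1823] tip [0.7531 0.1926 0.0379]
```

Call:
servo_tool(targets=[[30,0,0,0,0],[40,0,0,0,0],[52,0,0,0,0],[52,0,0,0,0],[52,0,0,0,0]])

```text
time_s: 34.7
tool_pos: [0.6737, 0.1788, 0.1648]
tool_rot: [180.0, -0.0, 10.0]
force: [-0.1, -0.5, 0.0]
grip_width: 0.0443
```

```bash
python3 chk.py 39; python3 -c "
from fit3 import *
o=monitor.get_obs(); fit3(39,o['tool_pos'],o['tool_rot'][2])"
```

```text
t 34.7 q [  11.9   31.7  -42.1   78.7   21.2   77.6 -110.4] p [0.6737 0.1788 0.1648] r [180.    -0.01  10.02] f [-0.09 -0.52  0.03] g 0.044256146838884215
handle(grasp) in sleeve frame ex,ey,n -0.02703650718239387 -0.3985290865796088 -0.015833527536555994
39 N 4808 res 0.0003652992580021816 offset x,z [ 0.0016 -0.0022] lean 29.06670826347387
  C [0.6753 0.1791 0.1816] tip [0.7538 0.1929 0.0382]
```

View pics/wrist39.png

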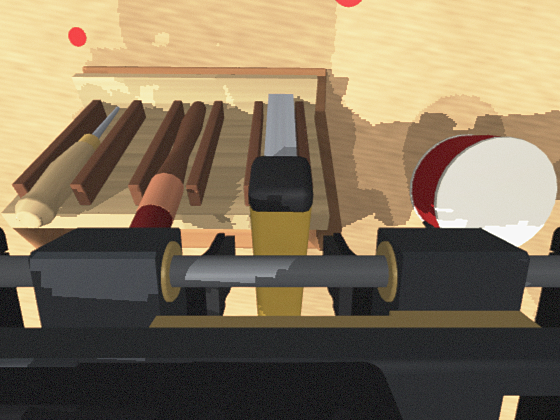

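Call:
servo_tool(targets=[[52,0,0,-0.02,0],[52,0,0,-0.06,0],[52,0,0,-0.11,0],[52,0,0,-0.15,0],[52,0,0,-0.17,0]])

```text
time_s: 35.48
tool_pos: [0.6743, 0.1796, 0.3398]
tool_rot: [-179.9, -0.3, 10.0]
force: [0.2, 0.7, -0.8]
grip_width: 0.0453
```

Call:
servo_tool(targets=[[52,-0.06,0,0,0],[52,-0.12,0,0,0],[52,-0.18,0,0,0],[52,-0.2,0,0,0],[52,-0.2,0,0,0]])

```text
time_s: 36.1
tool_pos: [0.4761, 0.1443, 0.3368]
tool_rot: [179.8, -0.2, 10.0]
force: [0.2, -0.5, 1.0]
grip_width: 0.0452
```

```bash
python3 chk.py 40; python3 fitkey.py; python3 bar.py 40; python3 -c "
import cv2
a=cv2.imread('pics/scene40.png')[200:400,270:470];cv2.imwrite('pics/z40s.png',cv2.resize(a,None,fx=3,fy=3,interpolation=cv2.INTER_CUBIC))"
```

```text
t 36.1 q [ 28.2  -1.  -47.1  92.   -0.5  88.5 -98.8] p [0.4761 0.1443 0.3368] r [179.81  -0.21  10.02] f [ 0.2  -0.52  0.97] g 0.04521067261525201
handle(grasp) in sleeve frame ex,ey,n 0.062438317956522785 -0.33252186789510624 0.22388294073210985
top [188 181  20  41 398] [197.6206 200.6432]
mean [0.671  0.1774 0.1923] sd [0.0274 0.0063 0.0027]
[[-0.8638 -0.1459 -0.4823]
 [ 0.2578 -0.9504 -0.1741]
 [ 0.433   0.2747 -0.8585]]
extent -0.04753578466335608 0.048305550245952664 [-0.0454  0.0465]
azim -170.40997334401254 elev -28.83737847553667
scene [338 230  30  28 417] [353.7626 241.6043]
mean [0.6744 0.1839 0.1918] sd [0.0282 0.0077 0.0037]
[[ 0.8617  0.151   0.4845]
 [-0.1786 -0.8034  0.568 ]
 [-0.475   0.576   0.6653]]
extent -0.05449882875123375 0.0479334723197134 [-0.0489  0.0449]
azim -170.06029718692628 elev -28.978111834253394
40 wrist few 0
40 top 26 bar angle median 271.6076593796115 spread [171.5755 274.0189]
40 scene few 0
```

View pics/z40s.png

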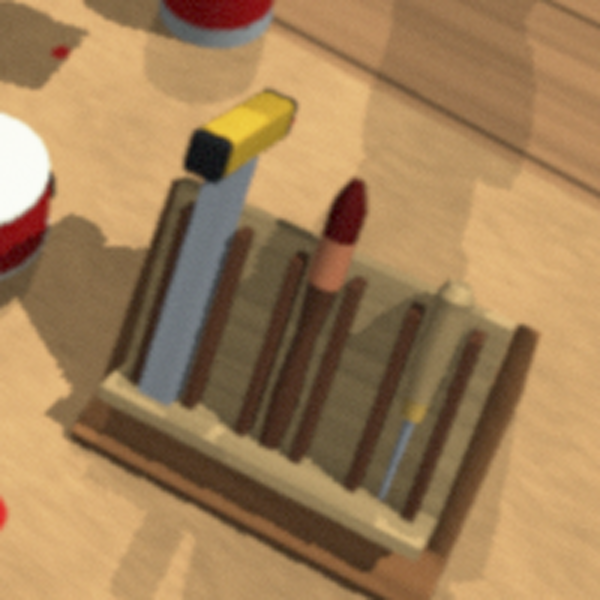

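View pics/scene40.png

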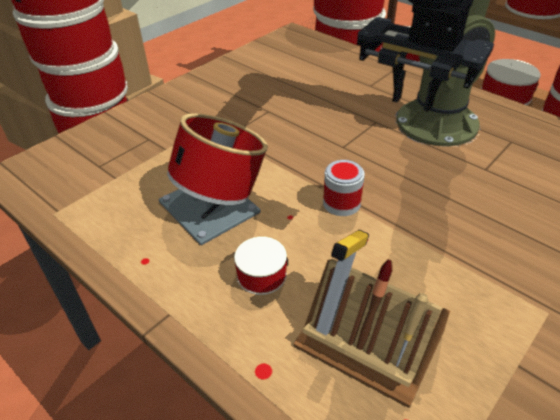

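View pics/top40.png

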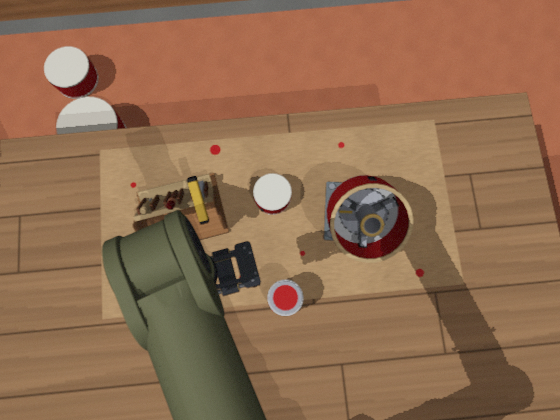

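```bash
python3 -c "
from h import *
print(ticket.sign_off()); st()"
```

```text
the job is handed in; nothing more can be done
None
the job is handed in; nothing more can be done
```

The shell is released and the T-key is back in its groove; I handed the job in at about 36 s of robot time.

**What I did:** I took the key, lowered it down the sleeve until it was home on the stem, and turned the stem anticlockwise until it stopped. Then I drew the key straight out, laid it back in the groove with its tube end on the ledge, let go and backed the arm away.

**What the last checks showed:**
- **Stem:** the yellow index bar turned about 76° (197° to 273°). It stayed at 273° while I turned the tool a further 20° against it, so I take that as the stop. It still read 273° after the key was out (wrist camera). The top camera read 271° to 272° throughout, a steady difference of about 1.5°.
- **Jaws:** I did not measure them; in the wrist picture they look drawn in from the shell.
- **Key:** its handle is within about 1 mm of where it started. It leans about 29°, against 28° at the start, so its foot may sit about 1 mm further out on the ledge.
- **Other objects:** in the last pictures the brush, awl, small drum and tin look unmoved. Nothing I saw touched the shell, though I have no contact reading for it.

**What went wrong on the way:**
- The tube missed the stem three times at first and stood on its top with up to about 22 N; I re-centred it and it went home.
- The key slipped a few millimetres in the grip, so I corrected for that before laying it back.
- After the stop, the skewed grip pressed backwards on the stem. I opened the fingers and gripped again, and the bar did not move.

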